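# Load the dry-air bath and set its thermostat

### The job

Load the dry-air bath: take the lid off its loading opening and lay it on a free spot of the bench, then take every vial carrier standing on the bench, hook it onto the rail in the bath's loading opening and slide it along the slot until its stem stands at the stripe of its own colour, left hanging free. Then put the lid back on, seated flat in the opening, and only after that turn the thermostat dial until its pointer stands at the orange flag. Leave the other glassware and tools on the bench where they are.

Things in the scene. Friction and masses are not known exactly. Their poses are not given: they have to be found in the camera images.
- bath: White dry-air bath, fixed. 210 (x) x 500 (y) x 138 mm high; origin: centre of its underside, z up. Inside floor at z 12. Aluminium cover 3 mm thick, top at z 138, with a loading opening (port) and, from the opening's middle towards -y, a slot 24 mm wide along x = 0, y = 128 to -130. Black control head at the -y end (y -140 to -250), its top also at z 138. Free bench robot-side of it.
- port (a point): Centre of the loading opening at the level of the cover's top, at bath x 0, y 183, z 138 mm; axes as the bath's. The opening is 144 (x) x 110 (y) mm, with the rail across its middle and equal room on both sides of it. Below the cover the tank is 186 mm wide in x, closed at y = 238 and -140.
- rail (a point): Point on the rail's axis in the middle of the loading opening, 26 mm under port; axes as the bath's. The rail is a fixed round steel bar, 12 mm diameter, along bath y at x = 0, z = 112 mm, through the whole tank right under the slot. A carrier is let down through the opening beside the rail, hooked on there, and slid towards -y with its stem in the slot.
- hatch: Loose lid, 0.35 kg, on the opening at first: aluminium plate 168 (x) x 132 (y) x 5 mm, below it a block 134 (x) x 100 (y) x 6 mm that fits in the opening, on top a black handle 12 (x) x 60 (y) mm, z 11 to 43; TCP at z 35, fingers closing along its x. Origin: centre of the block's underside. Seated: its x along bath x either way round, plate flat on the cover, origin 6 mm under port.
- dial (a joint): Thermostat dial on the control head, rad: 0 to 2.5, grows clockwise seen from above; turns stiffly (0.05 N m), stays where it is left. Grey disc 60 mm across, 7 mm high, with a bar grip 12 mm thick and 52 mm long up to 31 mm above the head; the white line on one end of the bar is the pointer, which points along bath -x at 0.
- dial_grip (a point): On the dial's axis, 28 mm above the control head's top: TCP place to hold the bar. Turns with the dial: its x lies along the bar (pointer at -x), so fingers close along its y; z up
- pointer (a point): The dial's pointer end, 32 mm from the dial's axis, 6 mm above the control head; turns with the dial
- flag (a point): Inner tip of the orange set-point flag at the dial's rim, 32 mm from the dial's axis, same height as the pointer; still during a run, cannot be moved by the robot
- flagring (a joint): Angle of the orange flag about the dial's axis, in the measure of dial (rad): equal values mean pointer at flag. Differs from start to start, still during a run
- carrier_blue: Vial carrier with a blue tab; any carrier may be absent. All alike: 162 mm tall, 0.2 kg, origin: centre of the underside, z up, standing at first. Steel foot 44 x 44 x 4 mm, two amber vials on it (to z 48), back leg at x 13 to 17 up to a hook, above it a stem 6 (x) x 14 (y) mm and a grip tab 10 (x) x 24 (y) mm, z 121 to 155, with a bead 18 x 28 mm on top, z 155 to 162.
- carrier_yellow: Carrier with a yellow tab, like carrier_blue. Hook of all: a roof, 18 mm wide in y, its sides sloping 39 degrees from x = +-15 (z 84) to a ridge over the origin (z 93 inside, 99 outside); back leg at +x, free tip at x -13 to -17 down to z 76. The rail, along carrier y, enters from the -x side through the gap between vials (z 48) and tip (z 76); then lower until it sits under the ridge.
- carrier_green: Vial carrier with a green tab, like carrier_blue. Hold any carrier by its tab with the TCP at z 143 over its origin, fingers closing along its x; the tab does not pull through shut fingers thanks to the bead. Hanging free, a carrier's origin is 86 mm below the rail's axis (26 mm above the bench) and its tab stands 9 mm clear above the cover; the ridge is then 10 mm below the cover.
- carrier_red: Vial carrier with a red tab, like carrier_blue. The foot does not pass the cover's slot, its stem does, so it goes in and out only at the loading opening; carriers cannot pass one another on the rail. Either way round on the rail is right (carrier x along bath x or against it). Slide it by its tab without pressing down: a loaded hook drags and tilts in the grip.
- mark_blue: A blue stripe 10 mm wide (along bath y) across the cover, from 15 to 75 mm on either side of the slot's middle line, 1.6 mm thick. Origin: on the slot's middle line, level with the cover's top; axes as the bath's. Still during a run. The four stripes are 62 mm apart, the nearest 97 mm from port; the order of colours varies.
- mark_yellow: A yellow stripe 10 mm wide (along bath y) across the cover, from 15 to 75 mm on either side of the slot's middle line, 1.6 mm thick. Origin: on the slot's middle line, level with the cover's top; axes as the bath's. Still during a run. The four stripes are 62 mm apart, the nearest 97 mm from port; the order of colours varies.
- mark_green: A green stripe 10 mm wide (along bath y) across the cover, from 15 to 75 mm on either side of the slot's middle line, 1.6 mm thick. Origin: on the slot's middle line, level with the cover's top; axes as the bath's. Still during a run. The four stripes are 62 mm apart, the nearest 97 mm from port; the order of colours varies.
- mark_red: A red stripe 10 mm wide (along bath y) across the cover, from 15 to 75 mm on either side of the slot's middle line, 1.6 mm thick. Origin: on the slot's middle line, level with the cover's top; axes as the bath's. Still during a run. The four stripes are 62 mm apart, the nearest 97 mm from port; the order of colours varies.
- flask: bystander: round glass flask, 72 mm across, on a cork ring, 130 mm high; leave alone. Origin: centre of its underside
- amber_bottle: bystander: amber glass bottle, 52 mm across, 95 mm high; leave alone. Origin: centre of its underside
- jar: bystander: small clear glass jar, 44 mm across, 50 mm high; leave alone. Origin: centre of its underside
- cork_ring: bystander: empty cork ring, 90 mm across, 24 mm high; leave alone. Origin: centre of its underside
- spatula: bystander: spatula with a wooden handle, 180 mm long; leave alone. Origin: centre of its underside
- beaker: bystander: glass beaker, 60 mm across, 75 mm high; leave alone. Origin: centre of its underside
- clamp: bystander: blue boss-head clamp with a steel rod, 130 mm long, 30 mm high; leave alone. Origin: centre of its underside

How it is judged:
On the way, in this order (a step that is already met when the one before it is completed fails the run):
1. the lid is off the loading opening, let go and lying on the bench (height (world z) of hatch below 0.03 m and linear speed of hatch below 0.03 m/s and contact force between hatch and the fingers below 0.5 N), for 0.2 s.
2. every carrier present hangs free on the rail at the stripe of its colour (y of carrier_blue in the frame of mark_blue between -0.01 and 0.01 m and x of carrier_blue in the frame of mark_blue between -0.015 and 0.015 m and z of carrier_blue in the frame of mark_blue between -0.117 and -0.106 m and angle between each of carrier_blue, carrier_yellow, carrier_green, carrier_red's own z axis and vertical below 0.15 rad and linear speed of each of carrier_blue, carrier_yellow, carrier_green, carrier_red below 0.03 m/s and contact force between each of carrier_blue, carrier_yellow, carrier_green, carrier_red and the fingers below 0.5 N and y of carrier_yellow in the frame of mark_yellow between -0.01 and 0.01 m and x of carrier_yellow in the frame of mark_yellow between -0.015 and 0.015 m and z of carrier_yellow in the frame of mark_yellow between -0.117 and -0.106 m and y of carrier_green in the frame of mark_green between -0.01 and 0.01 m and x of carrier_green in the frame of mark_green between -0.015 and 0.015 m and z of carrier_green in the frame of mark_green between -0.117 and -0.106 m and y of carrier_red in the frame of mark_red between -0.01 and 0.01 m and x of carrier_red in the frame of mark_red between -0.015 and 0.015 m and z of carrier_red in the frame of mark_red between -0.117 and -0.106 m), for 0.2 s.
3. the lid lies seated on the loading opening (x of hatch in the frame of port between -0.01 and 0.01 m and y of hatch in the frame of port between -0.01 and 0.01 m and z of hatch in the frame of port between -0.01 and -0.002 m and angle between hatch's own z axis and vertical below 0.06 rad and linear speed of hatch below 0.03 m/s and contact force between hatch and the fingers below 0.5 N), for 0.2 s.
4. the dial's pointer is turned to the orange flag (distance between pointer and flag below 0.004 m), for 0.2 s.
At the end, for the whole second after the job is handed in: Every carrier present hangs on the rail, released and at rest, upright to 0.15 rad, its middle within 10 mm of its stripe's middle along the rail; the lid lies flat in the loading opening, within 10 mm of its centre; the dial's pointer is within 4 mm of the orange flag (about 7 degrees) (all of step 2 and all of step 3 and distance between pointer and flag below 0.004 m); the robot touches nothing.
It fails at once if a bystander (flask, bottle, jar, cork ring, spatula, beaker or clamp) is pushed more than 40 mm aside or knocked over (distance of any of flask, amber_bottle, jar, cork_ring, spatula, beaker, clamp from where it was at the start of the episode above 0.04 m or angle between any of flask, amber_bottle, jar, cork_ring, spatula, beaker, clamp's own z axis and vertical above 0.5 rad).
Of carrier_blue, carrier_yellow, carrier_green, carrier_red only 3 to 4 are there at a start; the rules pass over those that are not, and their reading is None.
At some moment in a run one of carrier_blue, carrier_yellow, carrier_green, carrier_red, hatch may be knocked a few centimetres aside while the robot is not near it.
Once in a run the grip may slacken for a moment while it holds something.
It also fails if it takes over 210 s, if anything falls off the work surface, if the arm or the gripper's body presses on something with over 40 N, if the wrist force passes 120 N, or if a joint passes its speed limit or range.

### The arm

A 6-joint arm with a two-finger parallel gripper is mounted at the origin on the work surface. World frame = base frame: x ahead of the robot, y to its left, z up, the work surface at z = 0. Lengths are in m, angles in rad, forces in N, time in s.
With the tool pointing down it reaches from about 0.25 to 0.775 m from the base axis. Payload 4 kg.
Tool frame: the origin (TCP) lies between the finger pads, 19 mm behind the fingertips; this is the grasp point; z points along the fingers, y is the line along which they close (so a half turn about z gives the same grasp; the last joint's range is limited). The gripper opens to 94 mm and grips with 3 to 60 N. Pads are 16 mm wide; open, the fingers measure 119 mm over their backs; the gripper's body (75 mm by 177 mm) begins 78 mm behind the grasp point.
Start: joints at [1.13, 0.087, 1.371, -0, 1.684, -0.103], TCP at [0.182, 0.519, 0.224] pointing down, gripper open.
Joint ranges: [-3.1, 3.1], [-0.76, 2.03], [0.27, 2.55], [-1.08, 4.22], [0.17, 2.65], [-2.57, 2.57]. Speed limits (rad/s): [2.79, 2.79, 3.14, 3.14, 3.14, 3.14].

### API

Orientations are given as [roll, pitch, yaw] about the fixed x, y, z axes, in that order (R = Rz(yaw) Ry(pitch) Rx(roll)).
In Python, from bench import robot, snapshot, close_job, spotter gives the robot as it stands. The module is installed in compiled form; this text tells all that it offers.
- The arm moves only by the tool servo_tool, never from a script. Its argument "commands" is one flat list of numbers, 7 for each row, row after row: the shift along the tool's x, y, z in m, then the turn, a rotation vector about the tool's x, y, z in degrees, then the finger opening in m, from 0 to 0.094. In form: [x, y, z, ax, ay, az, grip, x, y, z, ax, ay, az, grip, ...]. A call has 1 to 10 rows; each row is the pose to reach, as a shift and turn from the pose commanded when the call began, along the tool's axes at that moment; what a row does not reach only later rows make up. A row lasts 1/8 s, in which the tool goes at most 62.5 mm and 10.7 degrees, less where a joint would pass 70% of its speed; a pose out of reach is approached as far as the arm can. A call with a gripper value outside its range is refused whole. The fingers move at their own pace and stop on an object; the grip force is fixed at half the most. Time passes only in rows, so rows that repeat a pose let the fingers close. It gives the time, the measured TCP pose, the force, the opening and the grip force at its end, in the units of the state.
- robot.get_obs(): the state, without advancing time (a new reading comes with each control period).
- snapshot(name): name is "side" or "top"; returns a dict with "img" (480x640x3 uint8, blue, green, red), "camera_matrix" (3x3 intrinsics, pixels), "extrinsics" (4x4, takes a point from camera to world coordinates). Camera axes: x right, y down, z forward; pixel columns grow to the right and rows downward; lengths in m; the calibration is good to about 2 mm. A picture is of the moment at which its call begins. There is no depth.
- close_job(): hands the job in; it is judged then, once.
Trained networks look in a picture, given as the dict that the camera call returned (one of the last four; its "shot" number tells which), for a name from the list of things; names that differ only in an ending like _2 or _b are one class to them, and where a whole thing is asked for, a point or a joint stands for the part that bears it (a point fixed in the world has none). Each returns a list of dicts, best first, with "conf" (0 to 1); they miss things now and then, are a little off and sometimes report something else, mostly with a low value. They report only what shows in the picture. A call takes as long as a camera call.
- spotter.trace(name, picture): "region" (480x640 bool, what is visible of it) and "box" ([left, top, width, height] in pixels, round what is visible of it).
The state is a dict: "time": time; "joint_positions": joint angles; "qvel": joint speeds; "joint_torque": joint torques, N m; "tool_pos": TCP position; "ee_rot": TCP orientation; "wrist_force": force on the tool from outside, world axes, zero at the start; "wrist_torque": the same for the moment, N m; "width": finger opening in m; "finger_force": force on a finger pad.
Only numpy, scipy, OpenCV 4.12 (cv2) and the standard library are available. Lean on these libraries where they do the work, as an engineer would, in place of code of your own. Each camera call takes 0.05 s, during which the arm holds its last target. There are 200 camera calls.

## Working session

There is one attempt and no reset: what is moved stays moved. The work goes in short steps, Python scripts to look and compute and a tool call to move; the robot and the scene stay as the last step left them, time stands still between calls to the robot, and variables do not carry over. Pictures are saved under pics/ and viewed, at most 14 in all, crops included, and the job is handed in when it is done.

Besides the shell and the picture viewer there is one more tool, called after "Call:" in YAML: its name, and indented under it one key for each argument. servo_tool: Moves the arm, as the interface text tells. Its arguments: {"type":"object","properties":{"commands":{"type":"array","items":{"type":"number"}}},"required":["commands"]}

```bash
mkdir -p pics; cat > h.py <<'E'
import numpy as np, cv2
from bench import robot, snapshot, close_job, spotter
from scipy.spatial.transform import Rotation as R
def ray(p,u,v):
    K=p["camera_matrix"];E=np.array(p["extrinsics"]);d=E[:3,:3]@np.linalg.solve(K,[u,v,1.0]);return E[:3,3],d
def at(p,u,v,z):
    o,d=ray(p,u,v);return o+d*(z-o[2])/d[2]
def proj(p,X):
    E=np.linalg.inv(p["extrinsics"]);c=E[:3,:3]@np.asarray(X,float)+E[:3,3];q=p["camera_matrix"]@c;return q[:2]/q[2]
def tri(p1,uv1,p2,uv2):
    (a,d),(b,e)=ray(p1,*uv1),ray(p2,*uv2)
    s=np.linalg.lstsq(np.c_[d,-e],b-a,rcond=None)[0];x,y=a+d*s[0],b+e*s[1];return (x+y)/2,np.linalg.norm(x-y)
def delta(pos,yaw,o=None):
    "shift in tool axes (m) and turn (deg about tool z) to reach pos, tool down with tool y line at world yaw angle"
    o=o or robot.get_obs();Rt=Rm(o);return Rt.T@(np.array(pos)-o["tool_pos"])
def Rm(o): return R.from_euler('xyz',o["ee_rot"]).as_matrix()
E
python3 - <<'E'
from h import *
o=robot.get_obs();print({k:np.round(v,3) for k,v in o.items()})
for n in("top","side"):
    p=snapshot(n);cv2.imwrite(f"pics/{n}0.png",p["img"]);print(n,np.round(p["extrinsics"],3).tolist(),np.round(p["camera_matrix"],1).tolist())
    for t in "bath hatch dial flagring carrier_blue carrier_yellow carrier_green carrier_red mark_blue mark_yellow mark_green mark_red flask amber_bottle jar cork_ring spatula beaker clamp".split():
        r=spotter.trace(t,p)
        for q in r[:2]:
            m=q["region"];ys,xs=np.nonzero(m)
            print(t,round(q["conf"],2),q["box"],(round(xs.mean(),1),round(ys.mean(),1)) if len(xs) else None,len(xs))
E
```

```text
{'time': np.float64(0.0), 'joint_positions': array([ 1.13 ,  0.088,  1.372, -0.   ,  1.684, -0.103]), 'qvel': array([ 0.002, -0.001,  0.001, -0.001,  0.   , -0.   ]), 'joint_torque': array([-0.0000e+00, -3.4017e+01, -3.0243e+01,  7.2000e-02,  3.3000e-02,
       -0.0000e+00]), 'tool_pos': array([0.182, 0.518, 0.223]), 'ee_rot': array([-3.139, -0.   ,  2.804]), 'wrist_force': array([-0.228, -0.014,  0.076]), 'wrist_torque': array([-0.056,  0.02 , -0.032]), 'finger_force': np.float64(0.0), 'width': np.float64(0.094)}
top [[-0.014, -0.997, 0.07, 0.444], [-1.0, 0.014, -0.006, -0.01], [0.005, -0.07, -0.998, 1.381], [0.0, 0.0, 0.0, 1.0]] [[544.1, 0.0, 317.4], [0.0, 544.1, 240.7], [0.0, 0.0, 1.0]]
bath 0.79 [238.7, 161.7, 218.2, 107.2] (np.float64(371.0), np.float64(211.9)) 14772
bath 0.32 [419.3, 207.3, 9.3, 9.5] (np.float64(421.1), np.float64(213.4)) 21
hatch 0.76 [238.2, 177.9, 59.4, 78.9] (np.float64(269.1), np.float64(217.6)) 4146
hatch 0.36 [361.9, 178.6, 7.8, 62.5] (np.float64(365.4), np.float64(207.0)) 216
dial 0.72 [420.1, 190.9, 27.8, 28.0] (np.float64(433.9), np.float64(205.3)) 53
[... 3639 characters left out ...]
t64(261.6), np.float64(316.7)) 440
jar 0.63 [254.3, 166.6, 225.2, 217.2] (np.float64(373.4), np.float64(280.5)) 22035
cork_ring 0.74 [280.4, 148.3, 30.0, 20.3] (np.float64(295.1), np.float64(159.3)) 312
cork_ring 0.42 [360.5, 251.8, 56.3, 34.5] (np.float64(386.8), np.float64(269.4)) 243
spatula 0.63 [449.4, 369.3, 87.2, 60.4] (np.float64(494.9), np.float64(398.7)) 2069
spatula 0.48 [283.4, 148.9, 21.0, 33.2] (np.float64(293.4), np.float64(167.5)) 358
beaker 0.77 [415.8, 430.4, 38.1, 49.6] (np.float64(433.7), np.float64(456.3)) 1473
beaker 0.68 [236.5, 126.7, 22.0, 56.7] (np.float64(245.6), np.float64(158.8)) 483
clamp 0.58 [259.8, 138.3, 32.5, 21.7] (np.float64(271.6), np.float64(148.8)) 217
```

View pics/top0.png

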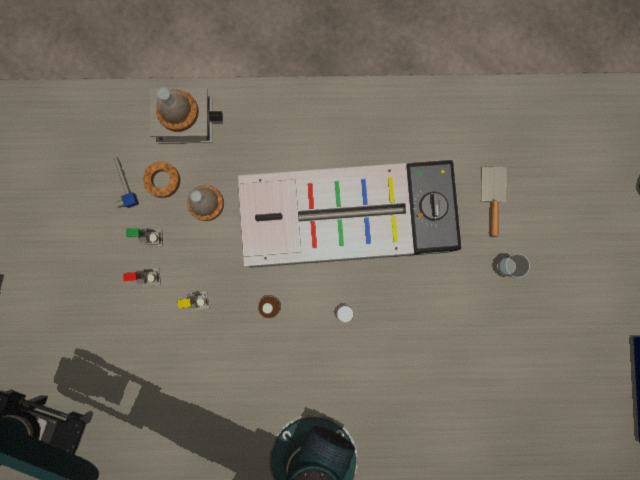

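View pics/side0.png

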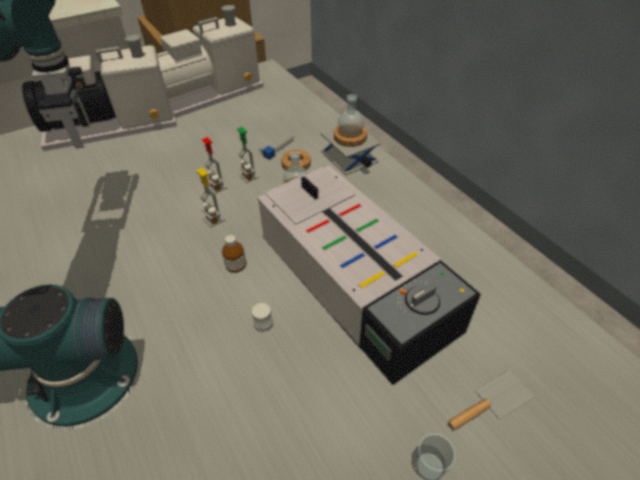

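The top view shows the bath with its lid at (268,217), stripes in the order red, green, blue, yellow, and the dial at (434,205). Three carriers are present: green (146,236), red (144,277) and yellow (195,301). There is no blue one. Next I fit the poses.

```bash
cat >> h.py <<'E'
from scipy.optimize import least_squares
def bath2w(b,X):
    c,s=np.cos(b[2]),np.sin(b[2]);X=np.asarray(X,float);return np.array([b[0]+c*X[0]-s*X[1],b[1]+s*X[0]+c*X[1],X[2]])
def fit_bath(ps,order):
    obs=[]
    for p in ps:
        for i,cn in enumerate(order):
            r=spotter.trace("mark_"+cn,p)
            if r:
                l,t,w,h=r[0]["box"];ys,xs=np.nonzero(r[0]["region"]);obs.append((p,[0,86-62*i,.1396*1000],(xs.mean(),ys.mean())))
    f=lambda b:np.concatenate([proj(p,bath2w(b,np.array(X)/1000))-uv for p,X,uv in obs])
    s=least_squares(f,[.5,-.1,0.03],loss="soft_l1",x_scale=[.1,.1,.1]);return s.x,f(s.x).reshape(-1,2)
def mask(img,col):
    hsv=cv2.cvtColor(img,cv2.COLOR_BGR2HSV);H,S,V=cv2.split(hsv)
    rng=dict(red=((H<8)|(H>172)),yellow=((H>22)&(H<36)),green=((H>45)&(H<85)))[col];return rng&(S>120)&(V>60)
E
python3 - <<'E'
from h import *
t=snapshot("top");s=snapshot("side")
b,res=fit_bath([t,s],["red","green","blue","yellow"]);print("bath",b.round(4));print(res.round(1).tolist())
for n,X in dict(port=[0,.183,.138],origin=[0,0,.138],cornerA=[-.105,.25,.138],cornerB=[.105,-.25,.138],dial=[0,-.195,.169],handle=[0,.183,.175]).items(): print(n,bath2w(b,X).round(3),proj(t,bath2w(b,X)).round(1),proj(s,bath2w(b,X)).round(1))
rows=[]
for c,bt,bs in(("green",(118,215),(222,115)),("red",(118,255),(190,128)),("yellow",(170,280),(185,158))):
    uv=[]
    for p,(x,y) in((t,bt),(s,bs)):
        m=np.zeros((480,640),bool);w=(60,45) if p is t else(45,70);m[y:y+w[1],x:x+w[0]]=mask(p["img"],c)[y:y+w[1],x:x+w[0]];ys,xs=np.nonzero(m);uv.append((xs.mean(),ys.mean()));print(c,uv[-1],len(xs),xs.min(),xs.max(),ys.min(),ys.max())
    print(tri(t,uv[0],s,uv[1]))
    A=cv2.resize(t["img"][bt[1]:bt[1]+45,bt[0]:bt[0]+60],(400,300),interpolation=cv2.INTER_CUBIC)
    B=cv2.resize(s["img"][bs[1]:bs[1]+70,bs[0]:bs[0]+45],(193,300),interpolation=cv2.INTER_CUBIC)
    rows.append(np.hstack([A,B]))
D=cv2.resize(t["img"][155:260,400:470],(200,300),interpolation=cv2.INTER_CUBIC)
im=np.vstack([cv2.resize(r,(395,200)) for r in rows]);im=np.hstack([im,cv2.resize(D,(400,600))]);cv2.imwrite("pics/crop1.png",im)
E
```

```text
bath [ 0.5939 -0.0911  0.0799]
[[0.4, 8.3], [-0.2, 0.3], [-0.1, 0.9], [-0.1, -0.0], [2.8, -1.3], [-0.1, 0.1], [2.1, -1.1], [-0.2, 0.1]]
port [0.579 0.091 0.138] [269.7 220.6] [306.9 195.7]
origin [ 0.594 -0.091  0.138] [349.  213.2] [356.2 240.6]
cornerA [0.469 0.15  0.138] [244.5 268.9] [254.1 198.4]
cornerB [ 0.718 -0.332  0.138] [451.9 158.3] [481.3 292.2]
dial [ 0.609 -0.285  0.169] [436.3 203.5] [424.1 290.1]
handle [0.579 0.091 0.175] [268.4 218.8] [306.4 183.5]
green (np.float64(132.2093023255814), np.float64(232.0581395348837)) 86 126 138 229 235
green (np.float64(242.09615384615384), np.float64(133.26923076923077)) 52 238 245 128 142
(array([0.55699458, 0.40342287, 0.14545869]), np.float64(0.0014326117767047356))
red (np.float64(130.39837398373984), np.float64(276.0650406504065)) 123 123 140 272 280
red (np.float64(207.47916666666666), np.float64(143.8125)) 96 202 211 137 154
(array([0.45714827, 0.40613037, 0.14665469]), np.float64(0.0015566193011716213))
yellow (np.float64(184.0), np.float64(302.79816513761466)) 109 177 191 298 307
yellow (np.float64(202.87387387387386), np.float64(175.11711711711712)) 111 197 207 168 185
(array([0.39571737, 0.28435662, 0.14859651]), np.float64(0.002223681517340099))
```

View pics/crop1.png

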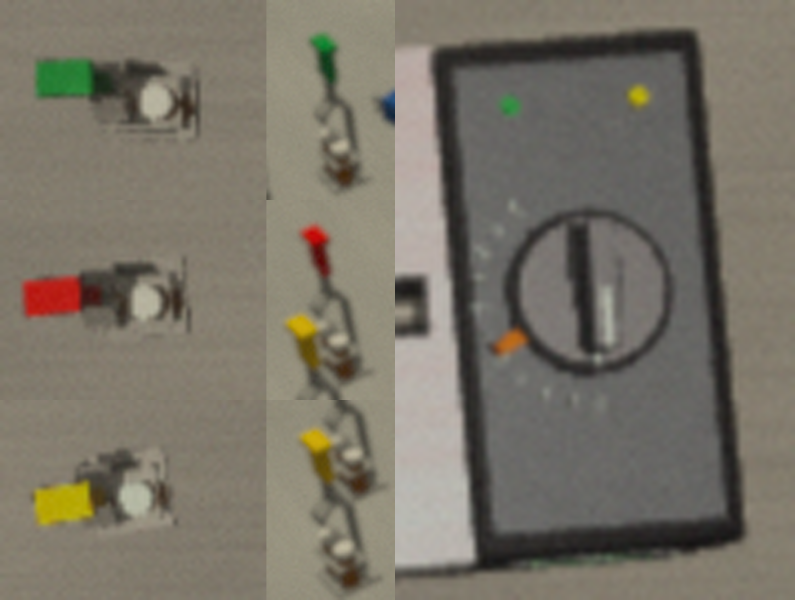

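The composite shows the tabs end-on with their long side along world y. The back legs are on the far side (+x), so the carriers stand at roughly bath yaw. The dial pointer points at the robot (6 o'clock) and the orange flag is at about 8 o'clock. I'll refine the fits with colour masks.

```bash
cat >> h.py <<'E'
def boxpts(x,y,z0,z1): return [(sx*x/2,sy*y/2,z) for sx in(-1,1) for sy in(-1,1) for z in(z0,z1)]
def hullmask(p,parts,b,win,k=6):
    x,y,w,h=win;m=np.zeros((h*k,w*k),np.uint8)
    for P in parts:
        q=np.array([(proj(p,bath2w(b,np.array(X)/1000))-(x-.5,y-.5))*k for X in P],np.float32);cv2.fillConvexPoly(m,cv2.convexHull(q).astype(np.int32),1)
    return m
def fit_mask(items,b0,k=6):
    "items: (pic,parts(mm),win,boolmask)"
    from scipy.optimize import minimize
    tg=[cv2.resize(m[w[1]:w[1]+w[3],w[0]:w[0]+w[2]].astype(np.float32),None,fx=k,fy=k,interpolation=cv2.INTER_LINEAR)>.5 for p,P,w,m in items]
    def f(d):
        b=np.array(b0)+np.array(d)*[.01,.01,.1];c=0
        for (p,P,w,m),t in zip(items,tg):
            h=hullmask(p,P,b,w,k)>0;c+=1-(h&t).sum()/max((h|t).sum(),1)
        return c
    s=min((minimize(f,x0,method="Nelder-Mead",options=dict(initial_simplex=np.array(x0)+np.array([[0,0,0],[.8,0,0],[0,.8,0],[0,0,1.]]))) for x0 in([0,0,0],[0,0,1.5],[0,0,-1.5])),key=lambda s:s.fun)
    return np.array(b0)+s.x*[.01,.01,.1],s.fun/len(items)
TAB=[boxpts(10,24,121,155),boxpts(18,28,155,162)]
def fit_carrier(t,s,c,bt,bs,b0,dz=0):
    it=[]
    P=[[(x,y,z+dz) for x,y,z in q] for q in TAB]
    for p,w in((t,bt),(s,bs)):
        it.append((p,P,w,mask(p["img"],c)))
    return fit_mask(it,b0)
E
python3 - <<'E'
from h import *
t=snapshot("top");s=snapshot("side")
# stripes by colour on cover -> rough bath, refine
def bm(img,c):
    if c=="blue":
        H,S,V=cv2.split(cv2.cvtColor(img,cv2.COLOR_BGR2HSV));return (H>100)&(H<128)&(S>110)&(V>60)
    return mask(img,c)
b=np.array([.592,-.091,.055])
for _ in range(3):
    obs=[]
    for p in(t,s):
        for i,c in enumerate(["red","green","blue","yellow"]):
            for sd in(-1,1):
                X=[sd*.045,.086-.062*i,.1396];u,v=proj(p,bath2w(b,X)).round().astype(int);r=15 if p is t else 20
                m=bm(p["img"],c)
                n,l,st,ce=cv2.connectedComponentsWithStats(m.astype(np.uint8))
                j=[k for k in range(1,n) if st[k,4]>20 and np.hypot(*(ce[k]-(u,v)))<r]
                if j: obs.append((p,X,ce[max(j,key=lambda k:st[k,4])]))
    f=lambda b:np.concatenate([proj(p,bath2w(b,X))-uv for p,X,uv in obs])
    sol=least_squares(f,b,loss="soft_l1",x_scale=[.1,.1,.1]);b=sol.x
print("bath",b.round(4),len(obs),f(b).reshape(-1,2).round(1).tolist())
for n,X in dict(port=[0,.183,.138],dial=[0,-.195,.169]).items(): print(n,bath2w(b,X).round(4),proj(t,bath2w(b,X)))
H=spotter.trace("hatch",t)[0];
for c,bt,bs,b0 in(("green",(118,215,60,45),(222,115,45,70),(.557,.403,.0)),("red",(108,255,60,45),(190,128,45,50),(.457,.406,0)),("yellow",(160,280,60,45),(185,158,45,70),(.396,.284,0))):
    x,e=fit_carrier(t,s,c,bt,bs,b0);print(c,x.round(4),round(e,3))
# flag/dial angle
H,S,V=cv2.split(cv2.cvtColor(t["img"],cv2.COLOR_BGR2HSV));m=(H>5)&(H<16)&(S>140);m[:, :405]=0;m[:,460:]=0;m[:160]=0;m[260:]=0
ys,xs=np.nonzero(m);print("flag px",xs.mean(),ys.mean(),len(xs));F=at(t,xs.mean(),ys.mean(),.144);C=bath2w(b,[0,-.195,.144]);d=F-C;print(F,C,np.hypot(*d[:2]))
th=np.arctan2(d[1],d[0])-b[2];print("flag angle clockwise from -x:",(np.pi-th)%(2*np.pi))
np.save("b.npy",b)
for T in ([*bath2w(b,[0,.183,.25])],[*bath2w(b,[0,.183,.167])],[.36,-.25,.25]): print("shift",delta(T,0).round(4))
E
```

```text
bath [ 0.5964 -0.0915  0.0643] 16 [[0.2, -0.2], [0.1, -0.2], [0.2, -0.3], [0.1, -0.3], [0.3, 0.3], [0.2, -0.6], [0.2, -0.5], [0.3, 0.1], [-0.4, 0.0], [-0.4, -0.0], [-0.5, 0.0], [0.2, -0.4], [-0.1, -0.2], [-0.4, -0.1], [-0.2, -0.0], [-0.5, 0.1]]
port [0.5847 0.0911 0.138 ] [269.80741243 218.20807025]
dial [ 0.6089 -0.2861  0.169 ] [436.54983967 203.67939793]
green [ 0.5561  0.4018 -0.2801] 0.424
red [0.4564 0.4045 0.0064] 0.202
yellow [0.3958 0.2831 0.0043] 0.222
flag px 420.07142857142856 214.21428571428572 14
[ 0.58854278 -0.25335024  0.144     ] [ 0.6089342  -0.28613897  0.144     ] 0.03861230801523905
flag angle clockwise from -x: 1.0787108119322348
shift [-0.5214 -0.2703 -0.0257]
shift [-0.5214 -0.2703  0.0573]
shift [-0.4225 -0.6665 -0.0257]
```

Call:
servo_tool:
  commands: [-0.521,-0.27,-0.026,0,0,67,0.06,-0.521,-0.27,-0.026,0,0,67,0.06,-0.521,-0.27,-0.026,0,0,67,0.06,-0.521,-0.27,-0.026,0,0,67,0.06,-0.521,-0.27,-0.026,0,0,67,0.06,-0.521,-0.27,-0.026,0,0,67,0.06,-0.521,-0.27,-0.026,0,0,67,0.06,-0.521,-0.27,-0.026,0,0,67,0.06,-0.521,-0.27,-0.026,0,0,67,0.06,-0.521,-0.27,-0.026,0,0,67,0.06]

```text
time: 3.9
tool_pos: [0.5859, 0.0888, 0.2497]
ee_rot: [-3.141, 0.0, 1.631]
wrist_force: [-0.7, 0.6, 0.4]
width: 0.0597
finger_force: 0.0
```

Call:
servo_tool:
  commands: [0.002,0,0.045,0,0,0,0.06,0.002,0,0.083,0,0,0,0.06,0.002,0,0.083,0,0,0,0.06,0.002,0,0.083,0,0,0,0,0.002,0,0.083,0,0,0,0,0.002,0,0.083,0,0,0,0,0.002,0,0.083,0,0,0,0,0.002,0,0.07,0,0,0,0,0.002,0,0.04,0,0,0,0,0.002,0,-0.01,0,0,0,0]

```text
time: 5.15
tool_pos: [0.5827, 0.0934, 0.2581]
ee_rot: [-3.134, -0.0, 1.634]
wrist_force: [-0.2, -0.4, -3.2]
width: 0.0114
finger_force: 30.0
```

Call:
servo_tool:
  commands: [-0.05,-0.035,0,0,0,0,0,-0.1,-0.07,0,0,0,0,0,-0.15,-0.105,0,0,0,0,0,-0.2,-0.14,0,0,0,0,0,-0.25,-0.18,0,0,0,0,0,-0.29,-0.215,0,0,0,0,0,-0.328,-0.244,0,0,0,0,0,-0.328,-0.244,0.04,0,0,0,0,-0.328,-0.244,0.09,0,0,0,0,-0.328,-0.244,0.13,0,0,0,0]

```text
time: 6.4
tool_pos: [0.3605, -0.2488, 0.1281]
ee_rot: [-3.14, -0.002, 1.634]
wrist_force: [-0.1, -0.5, -4.4]
width: 0.0115
finger_force: 30.0
```

Call:
servo_tool:
  commands: [0,0,0.045,0,0,0,0,0,0,0.075,0,0,0,0,0,0,0.086,0,0,0,0,0,0,0.092,0,0,0,0,0,0,0.093,0,0,0,0,0,0,0.093,0,0,0,0.06,0,0,0.093,0,0,0,0.06,0,0,0.093,0,0,0,0.06,0,0,0.05,0,0,0,0.06,0,0,-0.01,0,0,0,0.06]

```text
time: 7.65
tool_pos: [0.3603, -0.248, 0.1389]
ee_rot: [-3.137, -0.005, 1.635]
wrist_force: [1.0, -0.7, 0.8]
width: 0.0578
finger_force: 0.0
```

```bash
python3 - <<'E'
from h import *
t=snapshot("top");s=snapshot("side");cv2.imwrite("pics/t1.png",t["img"][140:440,80:560])
for c,bt,bs,b0 in(("green",(118,215,60,45),(222,115,45,70),(.557,.403,.0)),("red",(108,255,60,45),(190,128,45,50),(.457,.406,0)),("yellow",(160,280,60,45),(185,158,45,70),(.396,.284,0))):
    x,e=fit_carrier(t,s,c,bt,bs,b0);print(c,x.round(4),round(e,3))
    if c=="yellow": print(delta([x[0],x[1],.28],0).round(3))
E
```

```text
green [ 0.5563  0.4018 -0.3275] 0.451
red [0.4563 0.4045 0.0861] 0.549
yellow [0.3951 0.2831 0.1876] 0.582
[ 0.531  0.066 -0.137]
```

View pics/t1.png

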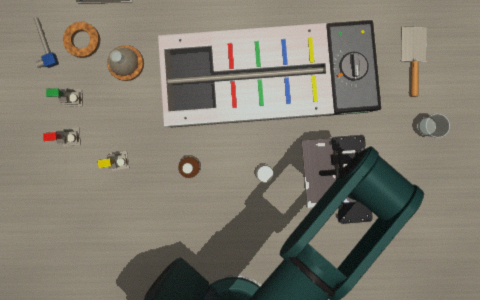

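Call:
servo_tool:
  commands: [0,0,-0.06,0,0,0,0.06,0.05,0.01,-0.1,0,0,0,0.06,0.11,0.015,-0.137,0,0,0,0.06,0.17,0.02,-0.137,0,0,0,0.06,0.23,0.03,-0.137,0,0,0,0.06,0.29,0.035,-0.137,0,0,0,0.06,0.35,0.04,-0.137,0,0,0,0.06,0.41,0.05,-0.137,0,0,0,0.06,0.47,0.06,-0.137,0,0,0,0.06,0.531,0.066,-0.137,0,0,0,0.06]

```text
time: 9.0
tool_pos: [0.3934, 0.287, 0.2761]
ee_rot: [-3.141, 0.001, 1.635]
wrist_force: [0.3, 0.6, 0.6]
width: 0.0601
finger_force: 0.0
```

Call:
servo_tool:
  commands: [-0.003,0.002,0.055,0,0,0,0.06,-0.003,0.002,0.11,0,0,0,0.06,-0.003,0.002,0.133,0,0,0,0.06,-0.003,0.002,0.133,0,0,0,0.06,-0.003,0.002,0.133,0,0,0,0,-0.003,0.002,0.133,0,0,0,0,-0.003,0.002,0.133,0,0,0,0,-0.003,0.002,0.133,0,0,0,0,-0.003,0.002,0.11,0,0,0,0,-0.003,0.002,0.06,0,0,0,0]

```text
time: 10.25
tool_pos: [0.3942, 0.2809, 0.2149]
ee_rot: [-3.135, 0.003, 1.634]
wrist_force: [1.3, 0.6, -1.3]
width: 0.0176
finger_force: 30.0
```

```bash
python3 - <<'E'
from h import *
b=np.load("b.npy")
for z in(.35,): print(delta(bath2w(b,[.038,.183,z]),0).round(4))
s=snapshot("side");cv2.imwrite("pics/s2.png",cv2.resize(s["img"][60:240,150:390],(720,540)))
E
```

```text
[-0.2019  0.2151 -0.136 ]
```

View pics/s2.png

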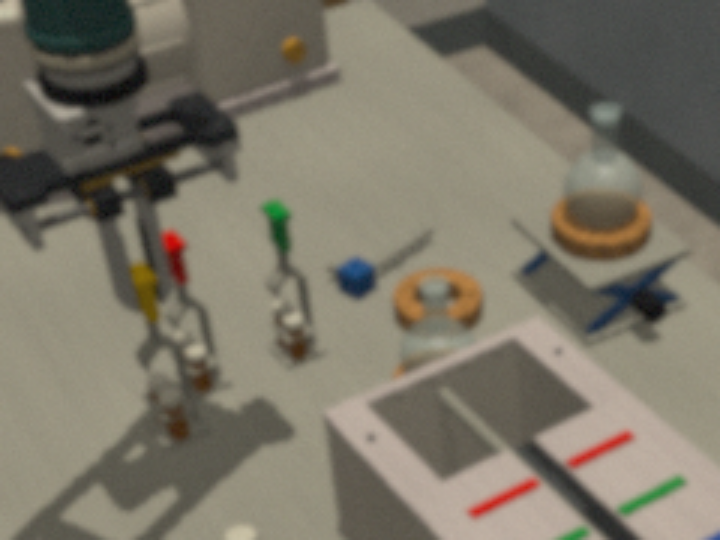

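```bash
cat >> h.py <<'E'
def fit3(t,s,c,wt,ws,g):
    "fit x,y,z(origin),yaw of tab by contour extents"
    it=[(p,w,mask(p["img"],c)) for p,w in((t,wt),(s,ws))]
    best=None
    uv=[]
    for p,w,m in it:
        q=np.zeros_like(m);x,y,a,h=w;q[y:y+h,x:x+a]=m[y:y+h,x:x+a];n,l,st,ce=cv2.connectedComponentsWithStats(q.astype(np.uint8))
        k=1+np.argmax(st[1:,4]);uv.append((ce[k],st[k]))
    X,e=tri(t,uv[0][0],s,uv[1][0]);return X,e,[(u.round(1).tolist(),k.tolist()) for u,k in uv]
E
python3 - <<'E'
from h import *
t=snapshot("top");s=snapshot("side")
print(fit3(t,s,"yellow",(120,250,140,80),(180,120,80,100),None))
A=cv2.resize(t["img"][260:340,140:240],(500,400),interpolation=cv2.INTER_CUBIC);B=cv2.resize(s["img"][110:230,170:240],(233,400),interpolation=cv2.INTER_CUBIC)
cv2.imwrite("pics/c3.png",np.hstack([A,B]));print(robot.get_obs()["tool_pos"],robot.get_obs()["width"])
E
```

```text
(array([0.4004348 , 0.29041082, 0.21217414]), np.float64(0.002555518339893596), [([174.0, 302.0], [174, 302, 1, 1, 1]), ([198.7, 151.9], [195, 144, 8, 19, 97])])
[0.39731345 0.28273484 0.22036023] 0.017321770205095725
```

View pics/c3.png

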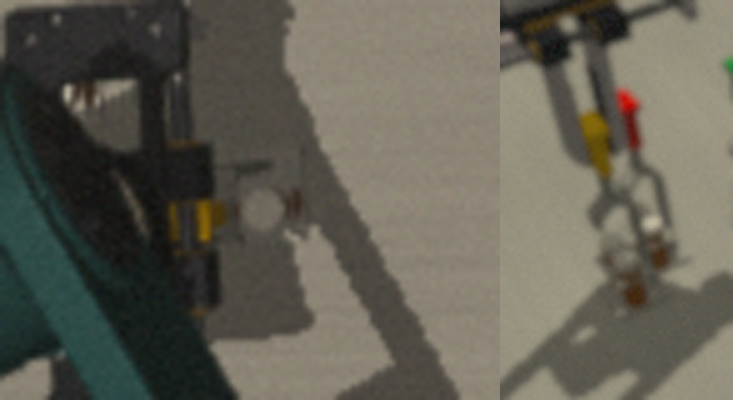

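```bash
python3 - <<'E'
from h import *
s=snapshot("side");o=robot.get_obs();x,y,z=o["tool_pos"]
m=mask(s["img"],"yellow");w=(180,130,45,45)
best=[]
for dz in range(-20,21,2):
  for dx in range(-8,9,4):
   for dy in range(-8,9,4):
    for yw in(-.3,0,.064,.3,.5):
     P=[[(a,b,c+(z*1000-143)+dz) for a,b,c in q] for q in TAB]
     h=hullmask(s,P,(x+dx/1e3,y+dy/1e3,yw),w,3)>0
     t=cv2.resize(m[130:175,180:225].astype(np.float32),None,fx=3,fy=3)>.5
     best.append(((h&t).sum()/(h|t).sum(),dz,dx,dy,yw))
best.sort(reverse=True);print(best[:12])
E
```

```text
[(np.float64(0.6605723370429253), -12, 4, 8, -0.3), (np.float64(0.660347551342812), -14, 4, 8, -0.3), (np.float64(0.659037095501184), -10, 4, 8, -0.3), (np.float64(0.6523809523809524), -16, 4, 8, -0.3), (np.float64(0.6504320502749411), -12, 4, 4, -0.3), (np.float64(0.6461780929866037), -10, 4, 4, -0.3), (np.float64(0.6450617283950617), -2, 0, -8, -0.3), (np.float64(0.644808743169399), -8, 4, 8, -0.3), (np.float64(0.6433021806853583), -8, 4, 4, -0.3), (np.float64(0.6429118773946361), -4, 0, -8, -0.3), (np.float64(0.6387832699619772), 0, 0, -8, -0.3), (np.float64(0.637904468412943), -6, 0, -4, -0.3)]
```

Call:
servo_tool:
  commands: [0,0,0.03,0,0,0,0,0,0,0.05,0,0,0,0,0,0,0.059,0,0,0,0,0,0,0.059,0,0,0,0]

```text
time: 10.95
tool_pos: [0.395, 0.2814, 0.1566]
ee_rot: [-3.138, 0.001, 1.634]
wrist_force: [0.0, -0.0, -1.2]
width: 0.0184
finger_force: 3.0
```

Call:
servo_tool:
  commands: [0,0,0.003,0,0,0,0,0,0,0.005,0,0,0,0,0,0,0.005,0,0,0,0]

```text
time: 11.32
tool_pos: [0.396, 0.282, 0.1536]
ee_rot: [3.141, -0.0, 1.634]
wrist_force: [-0.1, -0.7, -0.4]
width: 0.0175
finger_force: 30.0
```

Call:
servo_tool:
  commands: [0,0,0,0,0,0,0.05,0,0,0,0,0,0,0.05,0,0,0,0,0,0,0.05,0,0,0.01,0,0,0,0.05,0,0,0.012,0,0,0,0.05,0,0,0.012,0,0,0,0,0,0,0.012,0,0,0,0,0,0,0.012,0,0,0,0,0,0,0.012,0,0,0,0]

```text
time: 12.45
tool_pos: [0.3961, 0.282, 0.1415]
ee_rot: [3.141, -0.0, 1.634]
wrist_force: [0.2, 0.3, -0.0]
width: 0.0176
finger_force: 30.0
```

Call:
servo_tool:
  commands: [0,0,0,0,0,0,0.05,0,0,0,0,0,0,0.05,0,0,0,0,0,0,0.05,0,0,0.01,0,0,0,0.05,0,0,0.01,0,0,0,0.05,0,0,0.01,0,0,0,0,0,0,0.01,0,0,0,0,0,0,0.01,0,0,0,0,0,0,0.01,0,0,0,0]

```text
time: 13.58
tool_pos: [0.3961, 0.282, 0.1315]
ee_rot: [3.141, -0.0, 1.634]
wrist_force: [1.1, 0.1, 0.6]
width: 0.0175
finger_force: 30.0
```

```bash
python3 - <<'E'
from h import *
t=snapshot("top");s=snapshot("side")
A=cv2.resize(t["img"][260:340,140:240],(500,400),interpolation=cv2.INTER_CUBIC);B=cv2.resize(s["img"][130:240,165:245],(291,400),interpolation=cv2.INTER_CUBIC)
cv2.imwrite("pics/c4.png",np.hstack([A,B]));print(robot.get_obs()["tool_pos"],robot.get_obs()["width"])
E
```

```text
[0.39605445 0.28198358 0.13147791] 0.017585958866094223
```

View pics/c4.png

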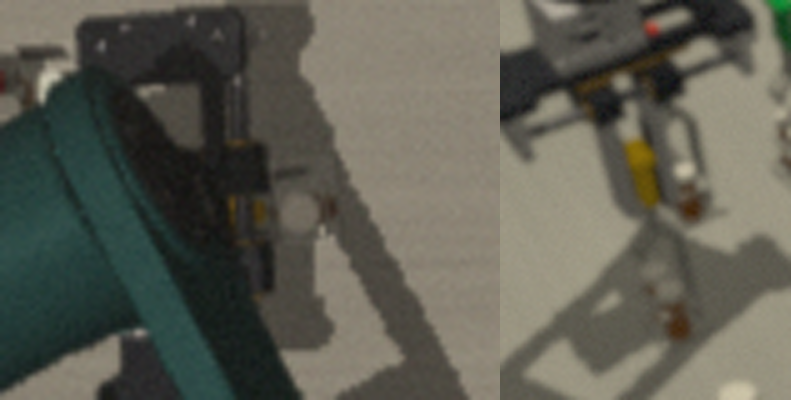

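The carrier is standing upright with its tab between the fingers. The grip width of about 17.5 mm is the 18 mm bead, so the fingers hold it by the bead. I'll regrip a little higher and lift.

Call:
servo_tool:
  commands: [0,0,0,0,0,0,0.05,0,0,0,0,0,0,0.05,0,0,-0.015,0,0,0,0.05,0,0,-0.015,0,0,0,0,0,0,-0.015,0,0,0,0,0,0,-0.015,0,0,0,0,0,0,-0.015,0,0,0,0,0,0,-0.03,0,0,0,0,0,0,-0.07,0,0,0,0,0,0,-0.12,0,0,0,0]

```text
time: 14.92
tool_pos: [0.3952, 0.2815, 0.2517]
ee_rot: [-3.139, 0.001, 1.634]
wrist_force: [0.6, 0.3, -2.5]
width: 0.0173
finger_force: 30.0
```

Call:
servo_tool:
  commands: [0,0,-0.05,0,0,0,0,0,0,-0.1,0,0,0,0,-0.05,0.055,-0.1,0,0,0,0,-0.08,0.085,-0.1,0,0,0,0,-0.12,0.13,-0.1,0,0,0,0,-0.16,0.175,-0.1,0,0,0,0,-0.2,0.215,-0.1,0,0,0,0,-0.2,0.215,-0.1,0,0,0,0]

```text
time: 15.92
tool_pos: [0.6254, 0.0925, 0.3484]
ee_rot: [-3.137, 0.001, 1.629]
wrist_force: [-0.4, 1.3, -2.1]
width: 0.0177
finger_force: 30.0
```

```bash
python3 - <<'E'
from h import *
b=np.load("b.npy");o=robot.get_obs()
print(o["tool_pos"].round(4),o["width"],o["wrist_force"].round(1),delta(bath2w(b,[.038,.183,.197]),0).round(4),delta(bath2w(b,[0,.183,.197]),0).round(4))
s=snapshot("side");u=proj(s,o["tool_pos"]).astype(int);print(u)
x,y=max(u[0]-50,0),max(u[1]-50,0);cv2.imwrite("pics/c5.png",cv2.resize(s["img"][y:y+120,x:x+140],(700,600),interpolation=cv2.INTER_CUBIC))
E
```

```text
[0.6254 0.0925 0.3484] 0.017696877984265818 [-0.4  1.3 -2.1] [ 0.0013 -0.0022  0.1514] [ 0.0011 -0.0402  0.1515]
[322 110]
```

View pics/c5.png

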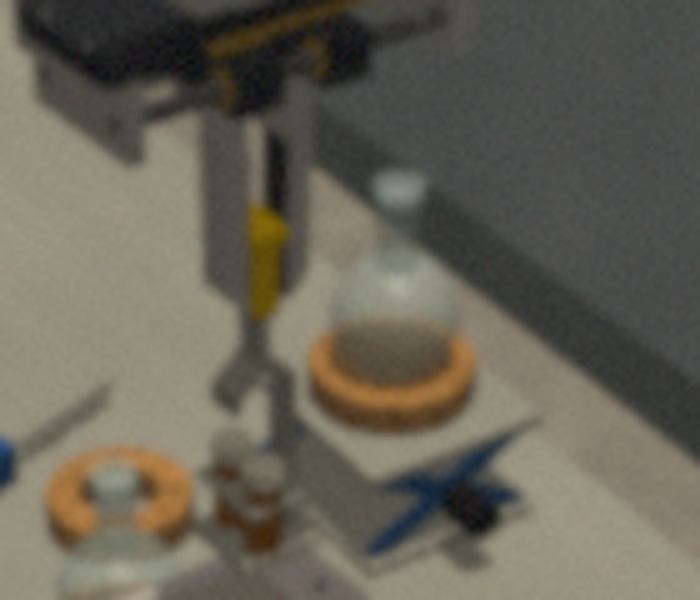

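Call:
servo_tool:
  commands: [0.001,-0.001,0.04,0,0,0,0,0.001,-0.001,0.08,0,0,0,0,0.001,-0.001,0.115,0,0,0,0,0.001,-0.001,0.14,0,0,0,0,0.001,-0.001,0.151,0,0,0,0,0.001,-0.001,0.151,0,0,0,0,0.001,-0.001,0.151,0,0,0,0]

```text
time: 16.85
tool_pos: [0.6227, 0.0973, 0.2024]
ee_rot: [3.138, -0.0, 1.635]
wrist_force: [0.6, 0.5, -2.1]
width: 0.0177
finger_force: 30.0
```

```bash
python3 - <<'E'
from h import *
b=np.load("b.npy");o=robot.get_obs()
print(o["tool_pos"].round(4),o["ee_rot"],o["width"],o["wrist_force"].round(1),delta(bath2w(b,[0,.183,.197]),0).round(4))
E
```

```text
[0.6227 0.0973 0.2024] [ 3.13832034e+00 -1.72302622e-04  1.63488246e+00] 0.01773633917157664 [ 0.6  0.5 -2.1] [-0.0038 -0.0384  0.0053]
```

Call:
servo_tool:
  commands: [-0.002,0,0.005,0,0,0,0,-0.004,0,0.005,0,0,0,0,-0.004,-0.01,0.005,0,0,0,0,-0.004,-0.02,0.005,0,0,0,0,-0.004,-0.03,0.005,0,0,0,0,-0.004,-0.0385,0.005,0,0,0,0,-0.004,-0.0385,0.005,0,0,0,0,-0.004,-0.0385,0.005,0,0,0,0]

```text
time: 17.85
tool_pos: [0.584, 0.0905, 0.1954]
ee_rot: [3.141, -0.0, 1.634]
wrist_force: [0.5, -0.6, -1.6]
width: 0.0176
finger_force: 30.0
```

```bash
python3 - <<'E'
from h import *
b=np.load("b.npy");o=robot.get_obs()
print(o["tool_pos"].round(4),o["wrist_force"].round(1),delta(bath2w(b,[0,.183,.1725]),0).round(4), delta(bath2w(b,[0,-.1,.1725]),0).round(4))
E
```

```text
[0.584  0.0905 0.1954] [ 0.5 -0.6 -1.6] [0.0005 0.0006 0.0229] [-0.2825  0.0008  0.0229]
```

Call:
servo_tool:
  commands: [0,0.0005,0.01,0,0,0,0,0,0.0005,0.017,0,0,0,0,0,0.0005,0.02,0,0,0,0,0,0.0005,0.02,0,0,0,0]

```text
time: 18.35
tool_pos: [0.5843, 0.0905, 0.1747]
ee_rot: [-3.141, -0.0, 1.634]
wrist_force: [0.4, -0.3, -1.4]
width: 0.0176
finger_force: 30.0
```

Call:
servo_tool:
  commands: [-0.015,0,0,0,0,0,0,-0.045,0,0,0,0,0,0,-0.08,0,0,0,0,0,0,-0.12,0,0,0,0,0,0,-0.16,0,0,0,0,0,0,-0.2,0,0,0,0,0,0,-0.24,0,0,0,0,0,0,-0.27,0,0,0,0,0,0,-0.283,0,0,0,0,0,0,-0.283,0,0,0,0,0,0]

```text
time: 19.6
tool_pos: [0.6022, -0.1927, 0.1753]
ee_rot: [-3.142, -0.0, 1.633]
wrist_force: [0.4, 0.6, -0.9]
width: 0.0173
finger_force: 30.0
```

```bash
python3 - <<'E'
from h import *
b=np.load("b.npy");o=robot.get_obs()
print(o["tool_pos"].round(4),o["wrist_force"].round(1),delta(bath2w(b,[0,-.1,.1725]),0).round(4))
s=snapshot("side");t=snapshot("top");u=proj(s,o["tool_pos"]).astype(int);print(u)
x,y=u[0]-70,u[1]-60;cv2.imwrite("pics/c6.png",cv2.resize(s["img"][y:y+120,x:x+140],(700,600),interpolation=cv2.INTER_CUBIC))
E
```

```text
[ 0.6022 -0.1927  0.1753] [ 0.4  0.6 -0.9] [0.0013 0.0007 0.0028]
[390 257]
```

View pics/c6.png

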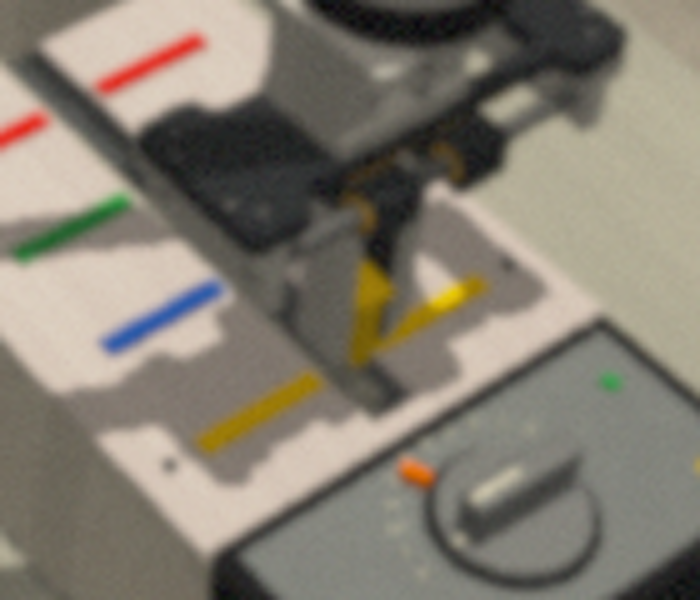

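Call:
servo_tool:
  commands: [0.001,0.0005,0.002,0,0,0,0,0.001,0.0005,0.0035,0,0,0,0,0.001,0.0005,0.0035,0,0,0,0.05,0.001,0.0005,0.0035,0,0,0,0.05,0.001,0.0005,0.0035,0,0,0,0.05,0.001,0.0005,-0.02,0,0,0,0.05,0.001,0.0005,-0.07,0,0,0,0.05,0.05,0.0005,-0.11,0,0,0,0.05,0.11,0.0,-0.11,0,0,0,0.05,0.17,0,-0.11,0,0,0,0.05]

```text
time: 20.95
tool_pos: [0.5917, -0.021, 0.2864]
ee_rot: [3.139, 0.0, 1.633]
wrist_force: [0.1, 0.1, 0.1]
width: 0.05
finger_force: 0.0
```

```bash
python3 - <<'E'
from h import *
b=np.load("b.npy");o=robot.get_obs()
s=snapshot("side");t=snapshot("top")
B=bath2w(b,[0,-.1,0]);P=[[(x,y,z+26) for x,y,z in q] for q in TAB]
it=[]
for p in(s,t):
    u=proj(p,[B[0],B[1],.17]).astype(int);w=(int(u[0])-14,int(u[1])-18,28,30)
    m=mask(p["img"],"yellow")
    it.append((p,P,w,m))
print("hanging yellow",[ (i[3][i[2][1]:i[2][1]+30,i[2][0]:i[2][0]+28]).sum() for i in it])
A=[cv2.resize(i[0]["img"][i[2][1]-10:i[2][1]+40,i[2][0]-10:i[2][0]+40],(390,390),interpolation=cv2.INTER_CUBIC) for i in it];cv2.imwrite("pics/c7.png",np.hstack(A))
for X in([.0,-.1,.138],[0,-.1,.188]): print([(proj(i[0],bath2w(b,X))-np.array(i[2][:2])+10)*7.8 for i in it])
for c,bt,bs,b0 in(("green",(118,215,60,45),(222,115,45,70),(.557,.403,.0)),("red",(108,255,60,45),(190,128,45,50),(.457,.406,0))):
    x,e=fit_carrier(t,s,c,bt,bs,b0);print(c,x.round(4),round(e,3),delta([x[0],x[1],.25],0).round(4))
print(o["tool_pos"])
E
```

```text
hanging yellow [np.int64(183), np.int64(148)]
[array([182.18939653, 306.56265441]), array([175.41999959, 239.54965564])]
[array([201.39692666, 176.64595745]), array([200.57434963, 216.86482722])]
green [ 0.5566  0.4019 -0.3339] 0.426 [ 0.42   -0.0048  0.0372]
red [ 0.4567  0.4047 -0.0115] 0.186 [ 0.4298 -0.1042  0.0371]
[ 0.59167554 -0.02101325  0.28642283]
```

View pics/c7.png

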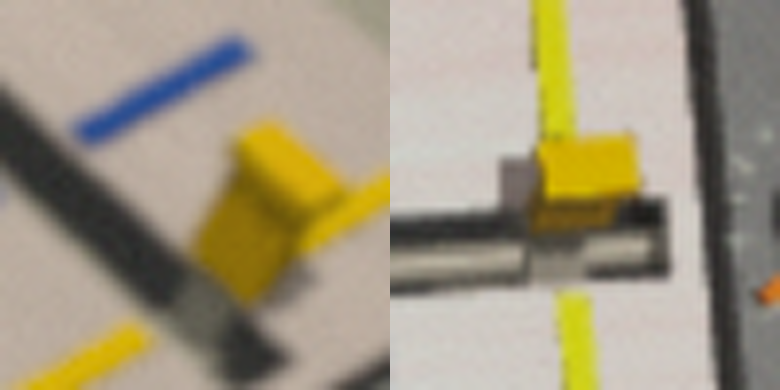

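The yellow carrier hangs at its stripe, but its bead sits about 14 mm to +x of where it should. It may be swinging, so I'll check again.

```bash
cat >> h.py <<'E'
def tab_at(p,c,b,yb,r=16):
    X=bath2w(b,[0,yb,.172]);u,v=proj(p,X);m=mask(p["img"],c)
    # remove stripe: stripes are off the slot; keep comp near
    q=np.zeros_like(m);q[int(v)-r:int(v)+r,int(u)-r:int(u)+r]=m[int(v)-r:int(v)+r,int(u)-r:int(u)+r]
    ys,xs=np.nonzero(q);return (xs.mean()-u).round(1),(ys.mean()-v).round(1),len(xs)
E
python3 - <<'E'
from h import *
b=np.load("b.npy")
for i in range(4):
    s=snapshot("side");t=snapshot("top");print(tab_at(t,"yellow",b,-.1,9),tab_at(s,"yellow",b,-.1,14))
im=[]
for p in(s,t):
    u=proj(p,bath2w(b,[0,-.1,.15])).astype(int);im.append(cv2.resize(p["img"][u[1]-25:u[1]+25,u[0]-25:u[0]+25],(390,390),interpolation=cv2.INTER_CUBIC))
cv2.imwrite("pics/c8.png",np.hstack(im))
E
```

```text
(np.float64(-2.6), np.float64(0.7), 133) (np.float64(1.8), np.float64(-1.1), 248)
(np.float64(-0.2), np.float64(2.0), 86) (np.float64(-3.4), np.float64(1.5), 225)
(np.float64(1.0), np.float64(1.2), 125) (np.float64(-2.0), np.float64(2.6), 231)
(np.float64(-0.6), np.float64(-3.2), 131) (np.float64(1.7), np.float64(1.0), 253)
```

View pics/c8.png

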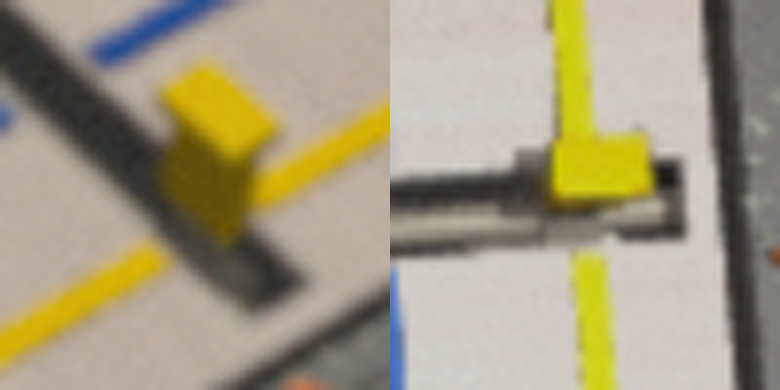

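Call:
servo_tool:
  commands: [0.06,-0.001,0,0,0,0,0.05,0.12,-0.002,0,0,0,0,0.05,0.18,-0.003,0,0,0,0,0.05,0.24,-0.004,0,0,0,0,0.05,0.3,-0.005,0,0,0,0,0.05,0.36,-0.005,0,0,0,0,0.05,0.4,-0.005,0,0,0,0,0.05,0.42,-0.005,0.02,0,0,0,0.05,0.42,-0.005,0.06,0,0,0,0.05,0.42,-0.005,0.06,0,0,0,0.05]

```text
time: 22.7
tool_pos: [0.5584, 0.3942, 0.2186]
ee_rot: [-3.131, 0.006, 1.633]
wrist_force: [-0.4, -0.4, 0.5]
width: 0.05
finger_force: 0.0
```

```bash
python3 - <<'E'
from h import *
o=robot.get_obs();print(o["tool_pos"].round(4),delta([.5565,.4015,.1465],0).round(4))
E
```

```text
[0.5584 0.3942 0.2186] [ 0.0078 -0.0007  0.0721]
```

Call:
servo_tool:
  commands: [0.003,-0.001,0.03,0,0,0,0.05,0.003,-0.001,0.03,0,0,0,0.05,0.003,-0.001,0.03,0,0,0,0.05]

```text
time: 23.08
tool_pos: [0.5597, 0.399, 0.1972]
ee_rot: [3.139, -0.001, 1.633]
wrist_force: [-0.1, -0.3, 0.6]
width: 0.0496
finger_force: 0.0
```

```bash
python3 - <<'E'
from h import *
for i in range(3):
    t=snapshot("top");o=robot.get_obs();print(o["tool_pos"].round(4),delta([.5565,.4015,.1465],0).round(4))
b=np.load("b.npy");print(tab_at(t,"yellow",b,-.1,9))
E
```

```text
[0.5598 0.3993 0.1976] [ 0.0024 -0.0033  0.0511]
[0.5597 0.3994 0.1977] [ 0.0022 -0.0032  0.0512]
[0.5596 0.3995 0.1975] [ 0.0021 -0.0031  0.051 ]
(np.float64(-0.3), np.float64(-2.2), 135)
```

Call:
servo_tool:
  commands: [0.002,-0.003,0.03,0,0,0,0.05,0.002,-0.003,0.051,0,0,0,0.05,0.002,-0.003,0.051,0,0,0,0.05,0.002,-0.003,0.051,0,0,0,0,0.002,-0.003,0.051,0,0,0,0,0.002,-0.003,0.051,0,0,0,0,0.002,-0.003,0.051,0,0,0,0,0.002,-0.003,0.03,0,0,0,0,0.002,-0.003,-0.02,0,0,0,0,0.002,-0.003,-0.08,0,0,0,0]

```text
time: 24.48
tool_pos: [0.5548, 0.4008, 0.2737]
ee_rot: [-3.137, 0.003, 1.634]
wrist_force: [1.9, 0.6, -1.7]
width: 0.0172
finger_force: 29.9
```

Call:
servo_tool:
  commands: [0,0,-0.04,0,0,0,0,0,0,-0.075,0,0,0,0,0,0,-0.075,0,0,0,0,0,0,-0.075,0,0,0,0]

```text
time: 24.98
tool_pos: [0.5554, 0.4012, 0.3478]
ee_rot: [-3.138, 0.002, 1.634]
wrist_force: [-0.8, -0.1, -2.9]
width: 0.0172
finger_force: 29.9
```

```bash
python3 - <<'E'
from h import *
b=np.load("b.npy");o=robot.get_obs();print(o["tool_pos"].round(4),o["width"],delta(bath2w(b,[.038,.183,.35]),0).round(4))
E
```

```text
[0.5554 0.4012 0.3478] 0.01719824477263402 [-0.3113  0.0474 -0.0019]
```

Call:
servo_tool:
  commands: [-0.05,0.008,0,0,0,0,0,-0.1,0.016,0,0,0,0,0,-0.15,0.024,0,0,0,0,0,-0.2,0.032,0,0,0,0,0,-0.25,0.04,0,0,0,0,0,-0.29,0.047,0,0,0,0,0,-0.311,0.047,0,0,0,0,0,-0.311,0.047,0,0,0,0,0,-0.311,0.047,0.03,0,0,0,0,-0.311,0.047,0.06,0,0,0,0]

```text
time: 26.22
tool_pos: [0.6219, 0.0962, 0.2896]
ee_rot: [3.141, -0.001, 1.637]
wrist_force: [-0.1, 0.1, -3.0]
width: 0.0176
finger_force: 30.0
```

Call:
servo_tool:
  commands: [0,0,0.035,0,0,0,0,0,0,0.06,0,0,0,0,0,0,0.08,0,0,0,0,0,0,0.08,0,0,0,0,0,0,0.08,0,0,0,0]

```text
time: 26.85
tool_pos: [0.6224, 0.0952, 0.2112]
ee_rot: [3.14, -0.001, 1.636]
wrist_force: [0.5, -0.2, -1.7]
width: 0.0173
finger_force: 30.0
```

```bash
python3 - <<'E'
from h import *
b=np.load("b.npy");o=robot.get_obs();print(o["tool_pos"].round(4),o["width"],delta(bath2w(b,[0,.183,.1965]),0).round(4))
E
```

```text
[0.6224 0.0952 0.2112] 0.017316566206306946 [-0.0017 -0.0379  0.0147]
```

Call:
servo_tool:
  commands: [-0.002,0,0.01,0,0,0,0,-0.002,0,0.015,0,0,0,0,-0.002,0,0.015,0,0,0,0,-0.002,-0.01,0.015,0,0,0,0,-0.002,-0.02,0.015,0,0,0,0,-0.002,-0.03,0.015,0,0,0,0,-0.002,-0.038,0.015,0,0,0,0,-0.002,-0.038,0.015,0,0,0,0,-0.002,-0.038,0.015,0,0,0,0]

```text
time: 27.98
tool_pos: [0.5846, 0.0895, 0.1954]
ee_rot: [3.141, -0.0, 1.634]
wrist_force: [-0.7, -0.3, -3.1]
width: 0.0172
finger_force: 30.0
```

```bash
python3 - <<'E'
from h import *
b=np.load("b.npy");o=robot.get_obs();print(o["tool_pos"].round(4),o["width"],delta(bath2w(b,[0,.183,.1745]),0).round(4),delta(bath2w(b,[0,.024,.1745]),0).round(4))
E
```

```text
[0.5846 0.0895 0.1954] 0.01719217614510869 [0.0016 0.0001 0.0209] [-0.1574  0.0002  0.0209]
```

Call:
servo_tool:
  commands: [0,0,0.012,0,0,0,0,0,0,0.021,0,0,0,0,0,0,0.021,0,0,0,0,-0.02,0,0.021,0,0,0,0,-0.055,0,0.021,0,0,0,0,-0.095,0,0.021,0,0,0,0,-0.13,0,0.021,0,0,0,0,-0.152,0,0.021,0,0,0,0,-0.158,0,0.021,0,0,0,0,-0.158,0,0.021,0,0,0,0]

```text
time: 29.22
tool_pos: [0.5944, -0.0683, 0.1741]
ee_rot: [-3.141, -0.0, 1.634]
wrist_force: [-0.1, -0.5, -1.8]
width: 0.0173
finger_force: 30.0
```

```bash
python3 - <<'E'
from h import *
b=np.load("b.npy");o=robot.get_obs();print(o["tool_pos"].round(4),o["width"],o["wrist_force"],delta(bath2w(b,[0,.024,.172]),0).round(4))
s=snapshot("side");t=snapshot("top");print(tab_at(t,"yellow",b,-.1,9))
cv2.imwrite("pics/c9.png",np.hstack([cv2.resize(s["img"][190:310,300:440],(400,343)),cv2.resize(t["img"][160:260,290:410],(400,343))]))
E
```

```text
[ 0.5944 -0.0683  0.1741] 0.017257178035243577 [-0.13278686 -0.48306622 -1.82454976] [0.0007 0.0006 0.0021]
(np.float64(-0.4), np.float64(-2.2), 139)
```

View pics/c9.png

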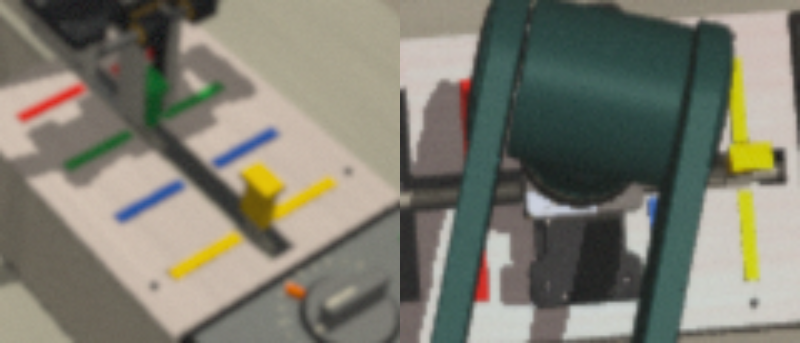

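Call:
servo_tool:
  commands: [0.0005,0.0005,0.0025,0,0,0,0,0.0005,0.0005,0.0025,0,0,0,0,0.0005,0.0005,0.0025,0,0,0,0.03,0.0005,0.0005,0.0025,0,0,0,0.05,0.0005,0.0005,0.0025,0,0,0,0.05,0.0005,0.0005,-0.02,0,0,0,0.05,0.0005,0.0005,-0.07,0,0,0,0.05,0.04,-0.01,-0.115,0,0,0,0.05,0.09,-0.02,-0.115,0,0,0,0.05,0.15,-0.03,-0.115,0,0,0,0.05]

```text
time: 30.58
tool_pos: [0.555, 0.0803, 0.2903]
ee_rot: [3.139, 0.0, 1.632]
wrist_force: [-0.3, 0.6, -0.3]
width: 0.0498
finger_force: 0.0
```

Call:
servo_tool:
  commands: [0.06,-0.015,0,0,0,0,0.05,0.12,-0.03,0,0,0,0,0.05,0.18,-0.045,0,0,0,0,0.05,0.24,-0.06,0,0,0,0,0.05,0.3,-0.07,0,0,0,0,0.05,0.328,-0.078,0,0,0,0,0.05,0.328,-0.078,0.05,0,0,0,0.05,0.328,-0.078,0.09,0,0,0,0.05,0.328,-0.078,0.09,0,0,0,0.05,0.328,-0.078,0.09,0,0,0,0.05]

```text
time: 31.82
tool_pos: [0.4571, 0.4023, 0.2012]
ee_rot: [3.139, -0.001, 1.634]
wrist_force: [0.6, 0.9, 0.2]
width: 0.0502
finger_force: 0.0
```

```bash
python3 - <<'E'
from h import *
b=np.load("b.npy");o=robot.get_obs();s=snapshot("side");t=snapshot("top");
x,e=fit_carrier(t,s,"red",(108,255,60,45),(190,128,45,50),(.4565,.4045,0));print(x,e)
print(o["tool_pos"].round(4),o["width"],delta([.4565,.404,.1465],0).round(4))
print(tab_at(t,"yellow",b,-.1,9),tab_at(t,"green",b,.024,9),tab_at(s,"yellow",b,-.1,14),tab_at(s,"green",b,.024,14))
E
```

```text
[ 0.456819    0.40491606 -0.14584022] 0.23558515040427763
[0.4571 0.4023 0.2012] 0.0501916892714036 [ 0.0013 -0.0012  0.056 ]
(np.float64(-0.2), np.float64(-2.3), 133) (np.float64(-0.8), np.float64(-1.4), 105) (np.float64(2.1), np.float64(0.2), 245) (np.float64(1.1), np.float64(-0.2), 138)
```

Call:
servo_tool:
  commands: [0.001,0,0.03,0,0,0,0.05,0.001,0,0.056,0,0,0,0.05,0.001,0,0.056,0,0,0,0.05,0.001,0,0.056,0,0,0,0,0.001,0,0.056,0,0,0,0,0.001,0,0.056,0,0,0,0,0.001,0,0.056,0,0,0,0]

```text
time: 32.8
tool_pos: [0.4567, 0.4032, 0.1443]
ee_rot: [3.14, -0.001, 1.634]
wrist_force: [0.5, 0.4, 0.8]
width: 0.0178
finger_force: 29.9
```

Call:
servo_tool:
  commands: [0,0,-0.04,0,0,0,0,0,0,-0.09,0,0,0,0,0,0,-0.15,0,0,0,0,0,0,-0.2,0,0,0,0,0,0,-0.203,0,0,0,0,0,0,-0.203,0,0,0,0]

```text
time: 33.55
tool_pos: [0.4561, 0.4029, 0.3448]
ee_rot: [-3.14, 0.001, 1.634]
wrist_force: [0.7, 0.3, -2.3]
width: 0.0178
finger_force: 29.9
```

```bash
python3 - <<'E'
from h import *
b=np.load("b.npy");o=robot.get_obs();print(o["tool_pos"].round(4),o["width"],delta(bath2w(b,[.038,.183,.35]),0).round(4))
E
```

```text
[0.4561 0.4029 0.3448] 0.01781082827721289 [-0.3193  0.1464 -0.0052]
```

Call:
servo_tool:
  commands: [-0.05,0.023,-0.005,0,0,0,0,-0.1,0.046,-0.005,0,0,0,0,-0.15,0.069,-0.005,0,0,0,0,-0.2,0.092,-0.005,0,0,0,0,-0.25,0.115,-0.005,0,0,0,0,-0.3,0.138,-0.005,0,0,0,0,-0.319,0.146,-0.005,0,0,0,0,-0.319,0.146,-0.005,0,0,0,0,-0.319,0.146,0.03,0,0,0,0,-0.319,0.146,0.06,0,0,0,0]

```text
time: 34.8
tool_pos: [0.6212, 0.0962, 0.2849]
ee_rot: [-3.141, -0.001, 1.637]
wrist_force: [0.6, -0.2, -2.7]
width: 0.0178
finger_force: 30.0
```

Call:
servo_tool:
  commands: [0,0,0.035,0,0,0,0,0,0,0.06,0,0,0,0,0,0,0.08,0,0,0,0,0,0,0.08,0,0,0,0,0,0,0.08,0,0,0,0]

```text
time: 35.42
tool_pos: [0.6221, 0.0953, 0.2072]
ee_rot: [3.14, -0.0, 1.636]
wrist_force: [0.7, 0.5, -1.0]
width: 0.0174
finger_force: 30.0
```

```bash
python3 - <<'E'
from h import *
b=np.load("b.npy");o=robot.get_obs();print(o["tool_pos"].round(4),o["width"],delta(bath2w(b,[0,.183,.1945]),0).round(4))
E
```

```text
[0.6221 0.0953 0.2072] 0.017365177453859897 [-0.0017 -0.0377  0.0127]
```

Call:
servo_tool:
  commands: [-0.002,0,0.008,0,0,0,0,-0.002,0,0.013,0,0,0,0,-0.002,0,0.013,0,0,0,0,-0.002,-0.01,0.013,0,0,0,0,-0.002,-0.02,0.013,0,0,0,0,-0.002,-0.03,0.013,0,0,0,0,-0.002,-0.038,0.013,0,0,0,0,-0.002,-0.038,0.013,0,0,0,0,-0.002,-0.038,0.013,0,0,0,0]

```text
time: 36.55
tool_pos: [0.5846, 0.0895, 0.1934]
ee_rot: [3.141, -0.0, 1.634]
wrist_force: [0.2, 0.4, -1.7]
width: 0.0174
finger_force: 30.0
```

```bash
python3 - <<'E'
from h import *
b=np.load("b.npy");o=robot.get_obs();print(o["tool_pos"].round(4),o["width"],o["wrist_force"].round(1),delta(bath2w(b,[0,.086,.1725]),0).round(4))
E
```

```text
[0.5846 0.0895 0.1934] 0.01743968356114958 [ 0.2  0.4 -1.7] [-0.0955  0.0002  0.0209]
```

Call:
servo_tool:
  commands: [0,0,0.012,0,0,0,0,0,0,0.021,0,0,0,0,0,0,0.021,0,0,0,0,-0.02,0,0.021,0,0,0,0,-0.05,0,0.021,0,0,0,0,-0.08,0,0.021,0,0,0,0,-0.094,0,0.021,0,0,0,0,-0.097,0,0.021,0,0,0,0,-0.097,0,0.021,0,0,0,0]

```text
time: 37.67
tool_pos: [0.5906, -0.0075, 0.1723]
ee_rot: [-3.142, 0.001, 1.634]
wrist_force: [0.7, -0.5, -1.0]
width: 0.0174
finger_force: 30.0
```

Call:
servo_tool:
  commands: [0,0,0.002,0,0,0,0,0,0,0.0025,0,0,0,0,0,0,0.0025,0,0,0,0.03,0,0,0.0025,0,0,0,0.05,0,0,0.0025,0,0,0,0.05,0,0,-0.02,0,0,0,0.05,0,0,-0.07,0,0,0,0.05,-0.03,-0.03,-0.115,0,0,0,0.05,-0.07,-0.07,-0.115,0,0,0,0.05,-0.11,-0.11,-0.115,0,0,0,0.05]

```text
time: 38.92
tool_pos: [0.4869, -0.1249, 0.2878]
ee_rot: [3.141, 0.001, 1.636]
wrist_force: [-0.5, -0.8, -0.1]
width: 0.05
finger_force: 0.0
```

```bash
python3 - <<'E'
from h import *
b=np.load("b.npy");o=robot.get_obs();s=snapshot("side");t=snapshot("top");
print(o["tool_pos"].round(4),o["width"],delta([.3605,-.2485,.14],0).round(4))
for c,y in(("red",.086),("green",.024),("yellow",-.1)): print(c,tab_at(t,c,b,y,9),tab_at(s,c,b,y,14))
for q in spotter.trace("hatch",t)[:2]: print(q["conf"],q["box"])
cv2.imwrite("pics/d0.png",np.hstack([cv2.resize(s["img"][170:300,300:440],(400,371)),cv2.resize(t["img"][150:450,230:530],(371,371))]))
E
```

```text
[ 0.4869 -0.1249  0.2878] 0.049956741729088955 [-0.1138 -0.1314  0.148 ]
red (np.float64(-0.7), np.float64(-1.5), 131) (np.float64(0.6), np.float64(-0.6), 56)
green (np.float64(-0.8), np.float64(-1.5), 108) (np.float64(0.8), np.float64(0.1), 151)
yellow (np.float64(0.1), np.float64(-2.9), 120) (np.float64(1.9), np.float64(0.2), 250)
0.87 [383.4, 282.3, 55.5, 64.7]
```

View pics/d0.png

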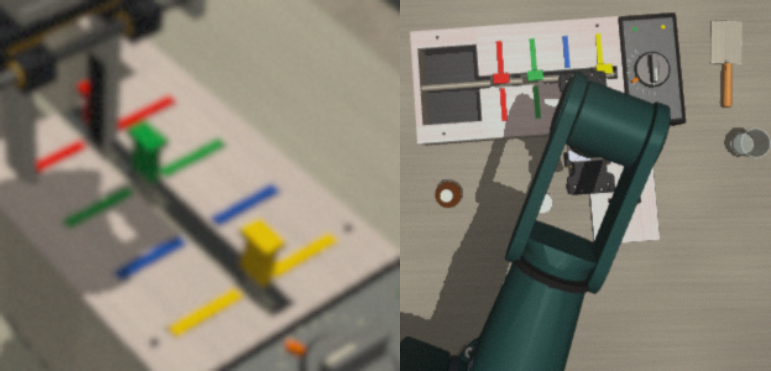

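All three carriers hang at their stripes. The lid lies on the bench, partly hidden by the arm, so I measure it from its visible mask and the side view.

```bash
cat >> h.py <<'E'
LID=[boxpts(168,132,6,11)]
HAN=[boxpts(12,60,11,43)]
E
python3 - <<'E'
from h import *
s=snapshot("side");t=snapshot("top")
for p,n in((s,"side"),(t,"top")):
    for sx in(-1,1):
        for sy in(-1,1): print(n,sx,sy,proj(p,bath2w([.3605,-.2485,.0643],[sx*.084,sy*.066,.011])).round(0))
    r=spotter.trace("hatch",p);print([(round(q["conf"],2),q["box"]) for q in r[:2]])
cv2.imwrite("pics/d1.png",np.hstack([s["img"][240:480,180:500],t["img"][200:440,300:620]]))
E
```

```text
side -1 -1 [283. 434.]
side -1 1 [247. 379.]
side 1 -1 [356. 383.]
side 1 1 [317. 336.]
[(0.84, [247.8, 336.5, 106.4, 98.2]), (0.43, [257.6, 180.2, 224.8, 202.6])]
top -1 -1 [440. 343.]
top -1 1 [387. 347.]
top 1 -1 [433. 275.]
top 1 1 [381. 280.]
[(0.67, [384.9, 281.2, 53.4, 64.4]), (0.22, [190.4, 184.5, 32.7, 37.3])]
```

View pics/d1.png

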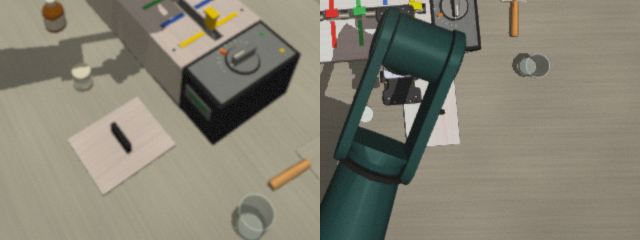

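Call:
servo_tool:
  commands: [-0.05,-0.055,0,0,0,0,0.05,-0.09,-0.1,0,0,0,0,0.05,-0.114,-0.131,0.03,0,0,0,0.05,-0.114,-0.131,0.09,0,0,0,0.05,-0.114,-0.131,0.148,0,0,0,0.05,-0.114,-0.131,0.148,0,0,0,0.05,-0.114,-0.131,0.148,0,0,0,0.05,-0.114,-0.131,0.148,0,0,0,0.05]

```text
time: 40.28
tool_pos: [0.3668, -0.2476, 0.1433]
ee_rot: [3.136, 0.005, 1.635]
wrist_force: [0.4, 0.0, 0.5]
width: 0.0498
finger_force: 0.0
```

```bash
python3 - <<'E'
from h import *
b=np.load("b.npy");o=robot.get_obs();s=snapshot("side");t=snapshot("top");
print(o["tool_pos"].round(4),o["ee_rot"],delta([.3605,-.2482,.036],0).round(4))
r=spotter.trace("hatch",s);print([(round(q["conf"],2),q["box"]) for q in r[:2]])
for c,y in(("red",.086),("green",.024),("yellow",-.1)): print(c,tab_at(t,c,b,y,9),tab_at(s,c,b,y,14))
E
```

```text
[ 0.3668 -0.2476  0.1433] [3.13632629 0.00511596 1.63539167] [-1.000e-04 -6.100e-03  1.064e-01]
[(0.76, [244.4, 340.5, 111.0, 93.4]), (0.28, [449.7, 366.5, 85.5, 62.9])]
red (np.float64(-0.7), np.float64(-1.5), 132) (np.float64(1.0), np.float64(0.3), 217)
green (np.float64(-0.7), np.float64(-1.6), 103) (np.float64(0.8), np.float64(0.2), 155)
yellow (np.float64(-0.3), np.float64(-2.2), 133) (np.float64(2.0), np.float64(0.4), 255)
```

Call:
servo_tool:
  commands: [0,-0.004,0.05,0,0,0,0.05,0,-0.004,0.09,0,0,0,0.05,0,-0.004,0.106,0,0,0,0.05,0,-0.004,0.106,0,0,0,0.05,0,-0.004,0.106,0,0,0,0,0,-0.004,0.106,0,0,0,0,0,-0.004,0.106,0,0,0,0,0,-0.004,0.106,0,0,0,0]

```text
time: 41.42
tool_pos: [0.3606, -0.2465, 0.0337]
ee_rot: [3.141, 0.001, 1.634]
wrist_force: [-0.1, 0.1, -0.1]
width: 0.0137
finger_force: 0.0
```

Call:
servo_tool:
  commands: [0,0,-0.03,0,0,0,0,0,0,-0.08,0,0,0,0,0,0,-0.14,0,0,0,0,0,0,-0.2,0,0,0,0,0,0,-0.225,0,0,0,0,0,0,-0.225,0,0,0,0]

```text
time: 42.18
tool_pos: [0.3609, -0.2469, 0.2597]
ee_rot: [3.139, 0.002, 1.634]
wrist_force: [-0.2, 0.3, -4.6]
width: 0.012
finger_force: 30.0
```

```bash
python3 - <<'E'
from h import *
b=np.load("b.npy");o=robot.get_obs();print(o["tool_pos"].round(4),o["ee_rot"],o["width"],delta(bath2w(b,[0,.183,.26]),0).round(4))
E
```

```text
[ 0.3609 -0.2469  0.2597] [3.13909901e+00 2.32887373e-03 1.63444831e+00] 0.011956891735595165 [ 0.323   0.2448 -0.0005]
```

Call:
servo_tool:
  commands: [0.045,0.035,-0.01,0,0,0,0,0.09,0.07,-0.01,0,0,0,0,0.135,0.105,-0.01,0,0,0,0,0.18,0.14,-0.01,0,0,0,0,0.225,0.175,-0.01,0,0,0,0,0.27,0.21,-0.01,0,0,0,0,0.31,0.238,-0.01,0,0,0,0,0.324,0.245,-0.01,0,0,0,0,0.324,0.245,-0.01,0,0,0,0,0.324,0.245,-0.01,0,0,0,0]

```text
time: 43.42
tool_pos: [0.5835, 0.0912, 0.2674]
ee_rot: [-3.14, 0.001, 1.633]
wrist_force: [-0.7, -1.1, -4.0]
width: 0.0117
finger_force: 30.0
```

Call:
servo_tool:
  commands: [0,0,0.02,0,0,0,0,0,0,0.05,0,0,0,0,0,0,0.075,0,0,0,0,0,0,0.085,0,0,0,0,0,0,0.085,0,0,0,0,0,0,0.085,0,0,0,0]

```text
time: 44.18
tool_pos: [0.585, 0.0921, 0.1851]
ee_rot: [3.139, 0.0, 1.634]
wrist_force: [-0.2, 0.0, -4.3]
width: 0.012
finger_force: 30.0
```

```bash
python3 - <<'E'
from h import *
b=np.load("b.npy");s=snapshot("side");t=snapshot("top");o=robot.get_obs();print(o["tool_pos"].round(4),o["ee_rot"],o["width"],o["wrist_force"].round(1),delta(bath2w(b,[0,.183,.166]),0).round(4))
r=spotter.trace("hatch",s);print([(round(q["conf"],2),q["box"]) for q in r[:2]])
z=o["tool_pos"][2]-.034
pts=np.array([proj(s,bath2w([*o["tool_pos"][:2],.0643],[sx*.084,sy*.066,z+.011])) for sx in(-1,1) for sy in(-1,1)]);print(pts.min(0),pts.max(0))
E
```

```text
[0.585  0.0924 0.185 ] [ 3.13863969e+00 -7.03596411e-05  1.63427086e+00] 0.012170105723213157 [ 0.4  0.3 -4.4] [-0.0013 -0.0005  0.019 ]
[(0.58, [262.5, 158.8, 93.0, 61.1])]
[262.97044706 160.10542912] [354.41767387 217.096442  ]
```

Call:
servo_tool:
  commands: [0,0,0.008,0,0,0,0,0,0,0.014,0,0,0,0,0,0,0.018,0,0,0,0,0,0,0.019,0,0,0,0,0,0,0.019,0,0,0,0]

```text
time: 44.95
tool_pos: [0.5839, 0.0925, 0.1663]
ee_rot: [3.141, 0.0, 1.634]
wrist_force: [-5.6, -0.4, 5.5]
width: 0.0117
finger_force: 30.0
```

Call:
servo_tool:
  commands: [0,0,0.019,0,0,0,0.03,0,0,0,0,0,0,0.05,0,0,0,0,0,0,0.05,0,0,-0.04,0,0,0,0.05,0,0,-0.1,0,0,0,0.05,-0.05,0,-0.12,0,0,0,0.05,-0.11,0,-0.12,0,0,0,0.05,-0.17,0,-0.12,0,0,0,0.05,-0.23,0,-0.12,0,0,0,0.05,-0.28,0,-0.12,0,0,0,0.05]

```text
time: 46.2
tool_pos: [0.602, -0.1893, 0.2817]
ee_rot: [-3.139, -0.001, 1.633]
wrist_force: [1.1, -0.4, 1.1]
width: 0.0505
finger_force: 0.0
```

```bash
python3 - <<'E'
from h import *
b=np.load("b.npy");s=snapshot("side");t=snapshot("top");o=robot.get_obs();print(o["tool_pos"].round(4),o["ee_rot"].round(3))
lid0=[[(x,y,z+132) for x,y,z in q] for q in LID+HAN]
b0=bath2w(b,[0,.183,0]);b0=np.array([b0[0],b0[1],b[2]])
it=[]
for p in(s,t):
    r=spotter.trace("hatch",p)
    if not r: continue
    print(round(r[0]["conf"],2),np.round(r[0]["box"]));l,tp,w,h=np.round(r[0]["box"]).astype(int);it.append((p,lid0,(l-8,tp-8,w+16,h+16),r[0]["region"]))
for i in it: print(fit_mask([i],b0,4))
f,e=fit_mask(it,b0,4);print("lid fit",f,b0,e)
d=f-b0;c,sn=np.cos(b[2]),np.sin(b[2]);print("bath-frame offset mm",(c*d[0]+sn*d[1])*1e3,(-sn*d[0]+c*d[1])*1e3)
# dark handle position in top
for c,y in(("red",.086),("green",.024),("yellow",-.1)): print(c,tab_at(t,c,b,y,9),tab_at(s,c,b,y,14))
print(delta(bath2w(b,[0,-.195,.25]),0).round(4))
E
```

```text
[ 0.6016 -0.1922  0.2805] [-3.137 -0.     1.628]
0.81 [264. 168.  89.  57.]
0.62 [482. 167.  25.  72.]
(array([0.58524298, 0.09120619, 0.06125468]), np.float64(0.068367577331226))
(array([0.58465164, 0.09108028, 0.06428384]), np.float64(1.0))
lid fit [0.58524298 0.09120619 0.06125468] [0.58465164 0.09108028 0.06428384] 0.534183788665613
bath-frame offset mm 0.5982113663449433 0.08766530973841365
red (np.float64(-0.6), np.float64(-1.5), 130) (np.float64(1.3), np.float64(1.1), 195)
green (np.float64(-1.1), np.float64(-1.6), 101) (np.float64(0.8), np.float64(0.7), 158)
yellow (np.float64(2.8), np.float64(-1.8), 2) (np.float64(1.8), np.float64(0.4), 223)
[-0.0988  0.001   0.0315]
```

Call:
servo_tool:
  commands: [-0.05,0.001,0,0,0,-10,0.05,-0.099,0.001,0,0,0,-20,0.05,-0.099,0.001,0.02,0,0,-30,0.05,-0.099,0.001,0.03,0,0,-40,0.05,-0.099,0.001,0.03,0,0,-50,0.05,-0.099,0.001,0.03,0,0,-60,0.05,-0.099,0.001,0.03,0,0,-70,0.05,-0.099,0.001,0.03,0,0,-80,0.05,-0.099,0.001,0.03,0,0,-90,0.05,-0.099,0.001,0.03,0,0,-90,0.05]

```text
time: 47.65
tool_pos: [0.6099, -0.2837, 0.2537]
ee_rot: [3.141, -0.0, -3.078]
wrist_force: [1.2, 0.3, 0.3]
width: 0.0499
finger_force: 0.0
```

```bash
python3 - <<'E'
from h import *
b=np.load("b.npy");s=snapshot("side");o=robot.get_obs();print(o["tool_pos"].round(4),o["ee_rot"].round(4),o["joint_positions"].round(2),delta(bath2w(b,[0,-.195,.168]),0).round(4),"yaw err deg",np.degrees(b[2]+np.pi-o["ee_rot"][2]))
H,S,V=cv2.split(cv2.cvtColor(s["img"],cv2.COLOR_BGR2HSV));m=((H>3)&(H<17)&(S>140)&(V>100)).astype(np.uint8)
C=bath2w(b,[0,-.195,.144]);u=proj(s,C)
n,l,st,ce=cv2.connectedComponentsWithStats(m)
for k in range(1,n):
    if np.hypot(*(ce[k]-u))<30:
        F=at(s,*ce[k],.144);d=F-C;print(ce[k],st[k,4],np.hypot(*d[:2]),(np.pi-np.arctan2(d[1],d[0])+b[2])%(2*np.pi))
E
```

```text
[ 0.6098 -0.284   0.2538] [ 3.1408e+00 -3.0000e-04 -3.0788e+00] [-0.52  0.37  0.98  0.    1.8  -2.15] [ 0.001  -0.0022  0.0858] yaw err deg 360.08506555661484
[403.04761905 291.61904762] 21 0.03762924738281058 1.0736556201156109
```

Call:
servo_tool:
  commands: [0.001,-0.002,0.045,0,0,0,0.05,0.001,-0.002,0.075,0,0,0,0.05,0.001,-0.002,0.085,0,0,0,0.05,0.001,-0.002,0.085,0,0,0,0.05,0.001,-0.002,0.085,0,0,0,0,0.001,-0.002,0.085,0,0,0,0,0.001,-0.002,0.085,0,0,0,0,0.001,-0.002,0.085,0,0,0,0,0.001,-0.002,0.085,0,0,0,0]

```text
time: 48.82
tool_pos: [0.6085, -0.2858, 0.1698]
ee_rot: [3.138, 0.0, -3.077]
wrist_force: [-1.0, 5.3, 2.2]
width: 0.0118
finger_force: 30.0
```

Call:
servo_tool:
  commands: [0,0,0,0,0,8,0,0,0,0,0,0,16,0,0,0,0,0,0,24,0,0,0,0,0,0,32,0,0,0,0,0,0,40,0,0,0,0,0,0,48,0,0,0,0,0,0,56,0,0,0,0,0,0,61.7,0,0,0,0,0,0,61.7,0,0,0,0,0,0,61.7,0]

```text
time: 50.08
tool_pos: [0.6092, -0.2845, 0.1698]
ee_rot: [3.138, -0.004, 2.131]
wrist_force: [-0.7, 6.2, 2.2]
width: 0.0115
finger_force: 30.0
```

```bash
python3 - <<'E'
from h import *
b=np.load("b.npy");o=robot.get_obs();print(o["tool_pos"].round(4),o["ee_rot"].round(4),o["width"],o["wrist_force"].round(1),"dial now",b[2]+np.pi-o["ee_rot"][2],delta(bath2w(b,[0,-.195,.168]),0).round(4))
E
```

```text
[ 0.6092 -0.2845  0.1698] [ 3.1379 -0.0039  2.1306] 0.011471593575027096 [-0.7  6.2  2.2] dial now 1.075250711669232 [-0.0012 -0.0011  0.0018]
```

Call:
servo_tool:
  commands: [0,0,0,0,0,0,0.03,0,0,0,0,0,0,0.05,0,0,0,0,0,0,0.05,0,0,-0.04,0,0,0,0.05,0,0,-0.1,0,0,0,0.05,0,0,-0.15,0,0,0,0.05,0.05,0,-0.18,0,0,0,0.05,0.1,0,-0.18,0,0,0,0.05,0.15,0,-0.18,0,0,0,0.05,0.2,0,-0.18,0,0,0,0.05]

```text
time: 51.32
tool_pos: [0.5017, -0.1171, 0.3494]
ee_rot: [3.141, 0.001, 2.128]
wrist_force: [-0.0, -0.1, -0.4]
width: 0.0496
finger_force: 0.0
```

```bash
python3 - <<'E'
from h import *
b=np.load("b.npy");s=snapshot("side");t=snapshot("top");o=robot.get_obs();print(o["tool_pos"].round(3))
# white pointer line on bar top (z .169) 
C=bath2w(b,[0,-.195,.169])
for p,n in((s,"side"),(t,"top")):
    u=proj(p,C).astype(int);G=p["img"].min(axis=2).astype(int);r=14;sub=G[u[1]-r:u[1]+r,u[0]-r:u[0]+r];thr=np.sort(sub.ravel())[-14]
    ys,xs=np.nonzero(sub>=thr);F=at(p,xs.mean()+u[0]-r,ys.mean()+u[1]-r,.169);d=F-C
    print(n,thr,sub.mean(),"pointer r",np.hypot(*d[:2]).round(4),"ang",((np.pi-np.arctan2(d[1],d[0])+b[2])%(2*np.pi)).round(3))
    H,S,V=cv2.split(cv2.cvtColor(p["img"],cv2.COLOR_BGR2HSV));mm=((H>3)&(H<17)&(S>140)&(V>100)).astype(np.uint8)
    C2=bath2w(b,[0,-.195,.144]);k,l,st,ce=cv2.connectedComponentsWithStats(mm)
    for i in range(1,k):
        d=at(p,*ce[i],.144)-C2
        if np.hypot(*d[:2])<.06: print(" flag",st[i,4],np.hypot(*d[:2]).round(4),((np.pi-np.arctan2(d[1],d[0])+b[2])%(2*np.pi)).round(3))
for c,y in(("red",.086),("green",.024),("yellow",-.1)):
    print(c,tab_at(t,c,b,y,9),tab_at(s,c,b,y,14))
    X=bath2w(b,[0,y,0]);P=[[(a,q,z+26) for a,q,z in w] for w in TAB]
    it=[]
    for p,r in((t,9),(s,13)):
        u=proj(p,[X[0],X[1],.175]).astype(int);m=mask(p["img"],c);it.append((p,P,(int(u[0])-r,int(u[1])-r,2*r,2*r),m))
    f,e=fit_mask(it,(X[0],X[1],b[2]));d=f[:2]-X[:2];print("  y off mm",1e3*(-np.sin(b[2])*d[0]+np.cos(b[2])*d[1]),"x",1e3*(np.cos(b[2])*d[0]+np.sin(b[2])*d[1]),e)
r=spotter.trace("hatch",s);print(r[0]["box"])
E
```

```text
[ 0.501 -0.115  0.351]
side 131 93.9579081632653 pointer r 0.0137 ang 1.291
 flag 23 0.0376 1.075
top 151 110.02295918367346 pointer r 0.0134 ang 1.066
red (np.float64(-0.7), np.float64(-1.5), 131) (np.float64(1.4), np.float64(1.1), 201)
  y off mm 1.3094101481071043 x -0.31368080064810555 0.2687595238095238
green (np.float64(-2.5), np.float64(-5.6), 23) (np.float64(0.9), np.float64(0.7), 137)
  y off mm 4.799700756756179 x 4.149047772897654 0.6472217414946105
yellow (np.float64(0.5), np.float64(-5.0), 63) (np.float64(1.8), np.float64(0.1), 249)
  y off mm -0.49216775319293876 x 3.8700520193439085 0.4570560828470291
[265.0, 168.8, 88.6, 55.1]
```

```bash
python3 -c "
from h import *
print(close_job())"
```

```text
the job is handed in; nothing more can be done
None
```

I handed the job in after about 51 s of robot time: the yellow, green and red carriers (no blue one was present) hang at their stripes, the lid is seated, and the dial is at the orange flag; the judging result was not shown.

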